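Load the reagent station beside the bulk dispenser

TASK

Get the reagent station ready for the next dispensing run: stand the bottle, the jar and the vial each in the round metal holder that is bored to its size, and lay the eight-nozzle cassette, nozzles up, in the long cradle. In the end all four sit fully down in their own holders, upright, and let go; do not let any of the three vessels fall over on the way.

Things in the scene. Friction and masses are not known exactly. Their poses are not given: they have to be found in the camera images.
- bottle_center (a point): Clear wide-mouth centrifuge bottle with a white screw cap, standing upright, 169 mm tall; body 70 mm diameter, cap 58 mm diameter over the top 28 mm (cap and bottle are one piece), shoulder widening below it; flat base. About 0.2 kg. This point: centre of the bottle, half-way up, 84.5 mm above its underside; z up along the bottle. Round: grasp the cap from above at any yaw.
- jar_center (a point): Clear specimen jar with a wide yellow screw cap, standing upright, 80 mm tall; cap 47 mm diameter over the top 14 mm, body 42 mm diameter below it. About 0.07 kg. This point: centre of the jar, half-way up, 40 mm above its underside; z up along the jar. Round: grasp the cap from above at any yaw.
- vial_center (a point): Small clear vial with a white screw cap, standing upright, 50 mm tall, body 22 mm diameter up to about 38 mm, cap 18 mm diameter over the top 10 mm. About 0.02 kg. This point: centre of the vial, half-way up, 25 mm above its underside; z up along the vial. Round: grasp the upper half of the body, fingertips 13 to 20 mm above the vial's underside, so that they clear the holder's rim.
- cassette_center (a point): Dispenser nozzle cassette: black bar with a blue front panel and eight short white nozzles on top, lying nozzles up; 110 mm long along its own y, 32 mm wide along its own x, 26 mm high without the nozzles, 34 mm with them. About 0.12 kg. This point: its centre, 17 mm above its underside. Grasp it across its 32 mm width at mid-length. Either way round fits the cradle.
- bottle_holder_seat (a point): Round brushed-metal holder standing on the bench, fixed; 96 mm outside diameter, 28 mm high, one of three that differ only in the bore. This point: centre of the bore's flat floor, 7 mm above the bench; z up. Bore conical, 75 mm diameter at the floor, widening to 86 mm at the rim, 21 mm above the floor. Turning it makes no difference. The one for the bottle.
- jar_holder_seat (a point): Round brushed-metal holder standing on the bench, fixed; 96 mm outside diameter, 28 mm high, one of three that differ only in the bore. This point: centre of the bore's flat floor, 7 mm above the bench; z up. Bore conical, 47 mm diameter at the floor, widening to 58 mm at the rim, 21 mm above the floor. Turning it makes no difference. The one for the jar.
- vial_holder_seat (a point): Round brushed-metal holder standing on the bench, fixed; 96 mm outside diameter, 28 mm high, one of three that differ only in the bore. This point: centre of the bore's flat floor, 18 mm above the bench; z up. Bore conical, 28 mm diameter at the floor, widening to 39 mm at the rim, 10 mm above the floor. Turning it makes no difference. The one for the vial.
- cassette_cradle_seat (a point): Fixed brushed-metal cradle for the cassette: two end saddles on a narrow spine, 144 mm long along its own y, 66 mm wide. Pocket 116 x 38 mm at the floor, walls leaning out to 126 x 48 mm at the top, 22 mm above the bench. The middle 66 mm is open at both sides (spine 22 mm wide, 7 mm high): room for fingers. This point: centre of the pocket's floor, 8 mm above the bench; z up.
Not all that is in view belongs to the job. There is more than one size of the part that bears cassette_center; the job needs the larger.

How it is judged:
At the end, for the whole second after the job is handed in: Bottle, jar and vial stand in their own holders, the cassette lies nozzles up in its cradle: centres within 8 mm of the seat axis and within 5 mm of seated height, upright within 0.12 rad, cassette along the cradle within 0.12 rad; all released and at rest (horizontal distance between bottle_center and bottle_holder_seat below 0.008 m and height (world z) of bottle_center between 0.0857 and 0.0967 m and angle between each of bottle_center, jar_center, vial_center, cassette_center's own z axis and vertical below 0.12 rad and horizontal distance between jar_center and jar_holder_seat below 0.008 m and height (world z) of jar_center between 0.0412 and 0.0522 m and horizontal distance between vial_center and vial_holder_seat below 0.008 m and height (world z) of vial_center between 0.037 and 0.048 m and horizontal distance between cassette_center and cassette_cradle_seat below 0.008 m and height (world z) of cassette_center between 0.019 and 0.03 m and angle between the y axis of cassette_center and the y axis of cassette_cradle_seat, either way round below 0.12 rad and linear speed of each of bottle, jar, vial, cassette below 0.02 m/s); the robot touches nothing.
It fails at once if the bottle falls over (leans more than 0.7 rad) (angle between bottle_center's own z axis and vertical above 0.7 rad).
It fails at once if the jar falls over (leans more than 0.7 rad) (angle between jar_center's own z axis and vertical above 0.7 rad).
It fails at once if the vial falls over (leans more than 0.7 rad) (angle between vial_center's own z axis and vertical above 0.7 rad).
It also fails if it takes over 118 s, if anything falls off the work surface, if the arm or the gripper's body presses on something with over 40 N, if the wrist force passes 120 N, or if a joint passes its speed limit or range.

ROBOT

A 7-joint arm with a two-finger parallel gripper is mounted at the origin on a cart in front of the work surface, level with it; the furniture and walls round the work are solid. World frame = base frame: x ahead of the robot, y to its left, z up, the work surface at z = 0. Lengths are in m, angles in rad, forces in N, time in s.
With the tool pointing down it reaches from about 0.4 to 0.85 m from the base axis. Payload 10.4 kg.
Tool frame: the origin (TCP) lies at the very end of the fingers, on their centre line; the grasp point (between the pads) lies 19 mm behind it (env.pinch_z is the distance from the TCP to the grasp point, in m); z points along the fingers, y is the direction in which the jaws open and shut (so a half turn about z gives the same grasp; the last joint's range is limited). The gripper opens to 87 mm and grips with 3 to 60 N. Pads are 19 mm wide; open, the fingers measure 117 mm over their backs; the gripper's body (75 mm by 190 mm) begins 51 mm behind the grasp point.
Start: joints at [1.244, 0.332, -0.065, 1.46, 0.022, 1.35, -0.088], TCP at [0.187, -0.596, 0.223] pointing down, gripper open.
Joint ranges: [-2.6, 2.6], [-0.5, 2.12], [-1.47, 1.34], [0.16, 2.42], [-1.27, 4.41], [0.06, 2.06], [-2.6, 2.6]. Speed limits (rad/s): [2.22, 2.22, 2.79, 2.79, 3.14, 3.14, 3.14].

INTERFACE

Orientations are given as a unit quaternion [x, y, z, w].
In Python, from station import env gives the robot as it stands.
- The arm moves only by the shell command python3 -m crank 'ROWS' [FORCE]. ROWS is JSON, a list of rows, each an object of numbers: "tx", "ty", "tz": the shift along the tool's x, y, z in cm; "ax", "ay", "az": the turn, a rotation vector about the tool's x, y, z in rad; "gripper": the opening, from 0 (shut) to 1 (fully open). In form: [{"tx": .., "ty": .., "tz": .., "ax": .., "ay": .., "az": .., "gripper": ..}, ...]. A call has 1 to 12 rows; each row is the pose to reach, as a shift and turn from the pose commanded when the call began, along the tool's axes at that moment; what a row does not reach only later rows make up. A row lasts 1/10 s, in which the tool goes at most 50 mm and 8.59 degrees, less where a joint would pass 70% of its speed; a pose out of reach is approached as far as the arm can. A call with a gripper value outside its range is refused whole. The fingers move at their own pace and stop on an object; FORCE is the grip in N (left out, the last holds). Time passes only in rows, so rows that repeat a pose let the fingers close. It gives the time, the measured TCP pose, the force and the opening at its end, in the units of the state.
- env.observe(): the state, without advancing time (a new reading comes with each control period).
- env.read_camera(name): name is "side" or "top"; returns (picture, depth): 400x640x3 uint8, red, green, blue; 400x640 float32, m along the optical axis (not along the pixel's ray), 0 where there is no reading.
- env.get_calibration(name): a dict with "mtx" (3x3 intrinsics, pixels), "origin" and "rotation" of the camera in the world. Camera axes: x right, y down, z forward; pixel columns grow to the right and rows downward; lengths in m; the calibration is good to about 2 mm. A picture is of the moment at which its call begins. get_calibration takes no time and is no camera call.
- env.hand_in(): hands the job in, once; it reports no verdict.
The state is a dict: "clock": time; "joint_pos": joint angles; "joint_vel": joint speeds; "joint_efforts": joint torques, N m; "ee_pos": TCP position; "tool_rot": TCP orientation; "contact_force": force on the tool from outside, world axes, zero at the start; "wrist_torque": the same for the moment, N m; "width": finger opening in m.
Only numpy, scipy, OpenCV 4.12 (cv2) and the standard library are available. Lean on these libraries where they do the work, as an engineer would, in place of code of your own. Each camera call takes 0.05 s, during which the arm holds its last target.

## Working session

There is one attempt and no reset: what is moved stays moved. The work goes in short steps, Python scripts to look and compute and a shell command to move; the robot and the scene stay as the last step left them, time stands still between calls to the robot, and variables do not carry over. Pictures are saved under pics/ and viewed, and the job is handed in when it is done.

```bash
ls; mkdir -p pics
python3 - <<'E'
from station import env
import cv2,numpy as np
s=env.observe(); print({k:np.round(v,3).tolist() for k,v in s.items()}, env.pinch_z)
for n in("top","side"):
    p,d=env.read_camera(n); cv2.imwrite(f"pics/{n}0.png",p[:,:,::-1]); np.save(f"pics/{n}0.npy",d); c=env.get_calibration(n); print(n,{k:np.round(v,4).tolist() for k,v in c.items()})
E
```

```text
pics
{'clock': 0.0, 'joint_pos': [1.244, 0.333, -0.065, 1.461, 0.022, 1.35, -0.089], 'joint_vel': [0.001, -0.001, 0.002, 0.001, -0.0, 0.001, -0.0], 'joint_efforts': [-0.0, -62.326, 0.025, -38.991, -0.061, 0.04, 0.0], 'ee_pos': [0.187, -0.596, 0.222], 'tool_rot': [0.988, 0.151, -0.0, -0.001], 'contact_force': [-0.462, 0.598, 0.588], 'wrist_torque': [-0.019, -0.008, -0.006], 'width': 0.087} 0.0187
top {'mtx': [[427.1384, 0.0, 320.0783], [0.0, 427.1384, 200.5508], [0.0, 0.0, 1.0]], 'origin': [0.2796, 0.0767, 1.3081], 'rotation': [0.7119, -0.6966, 0.0575, -0.068]}
side {'mtx': [[496.5539, 0.0, 315.0456], [0.0, 496.5539, 206.8372], [0.0, 0.0, 1.0]], 'origin': [0.1883, 1.1467, 0.675], 'rotation': [-0.1246, 0.8495, -0.5064, 0.0796]}
```

View pics/top0.png

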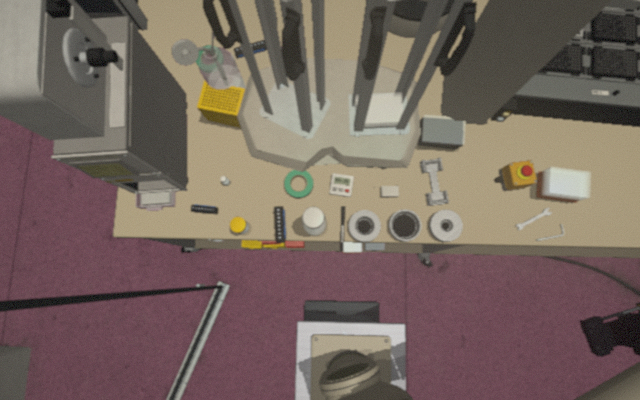

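View pics/side0.png

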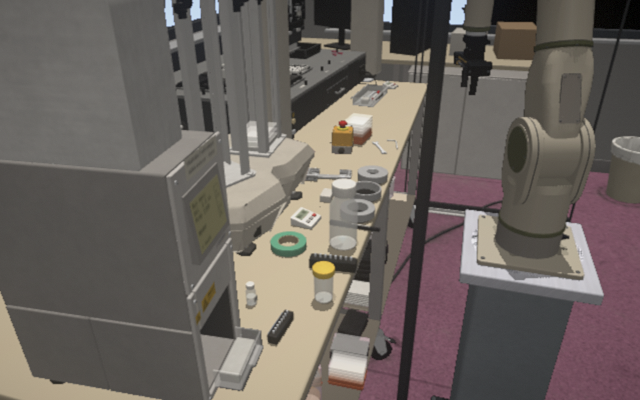

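```bash
cat > h.py <<'E'
from station import env
import cv2,numpy as np
from scipy.spatial.transform import Rotation as R
def cal(n):
    c=env.get_calibration(n); r=np.array(c["rotation"]); r=R.from_quat(r).as_matrix() if r.size==4 else r
    return np.array(c["mtx"]),np.array(c["origin"]),r
def atz(n,u,v,z):
    K,o,r=cal(n); d=r@np.linalg.solve(K,[u,v,1.]); return o+d*(z-o[2])/d[2]
def cloud(n,d):
    K,o,r=cal(n); v,u=np.mgrid[:d.shape[0],:d.shape[1]]
    p=np.stack([(u-K[0,2])/K[0,0]*d,(v-K[1,2])/K[1,1]*d,d],-1); return p@r.T+o
def proj(n,P):
    K,o,r=cal(n); q=(np.atleast_2d(P)-o)@r; q=q@K.T; return q[:,:2]/q[:,2:]
E
python3 - <<'E'
from h import *
p=cv2.imread("pics/top0.png");s=cv2.imread("pics/side0.png")
cv2.imwrite("pics/c1.png",cv2.resize(p[165:255,180:340],None,fx=5,fy=5,interpolation=cv2.INTER_CUBIC))
cv2.imwrite("pics/c2.png",cv2.resize(p[150:250,330:480],None,fx=5,fy=5,interpolation=cv2.INTER_CUBIC))
cv2.imwrite("pics/c3.png",cv2.resize(s[150:350,230:420],None,fx=3,fy=3,interpolation=cv2.INTER_CUBIC))
P=cloud("top",np.load("pics/top0.npy"))
for u,v in [(204,209),(279,224),(313,221),(239,226),(225,181),(364,226),(404,226),(446,226),(433,183),(433,165),(436,200),(300,205),(380,205)]: print(u,v,P[v,u].round(3))
E
```

```text
204 209 [0.477 0.453 0.022]
279 224 [0.435 0.221 0.025]
313 221 [0.428 0.114 0.171]
239 226 [0.42  0.331 0.079]
225 181 [0.56  0.388 0.047]
364 226 [ 0.437 -0.037  0.008]
404 226 [ 0.439 -0.159  0.01 ]
446 226 [ 0.441 -0.284  0.016]
433 183 [ 0.575 -0.25   0.008]
433 165 [ 0.632 -0.251  0.012]
436 200 [ 0.521 -0.256  0.016]
300 205 [0.499 0.161 0.001]
380 205 [ 0.503 -0.087  0.004]
```

View pics/c1.png

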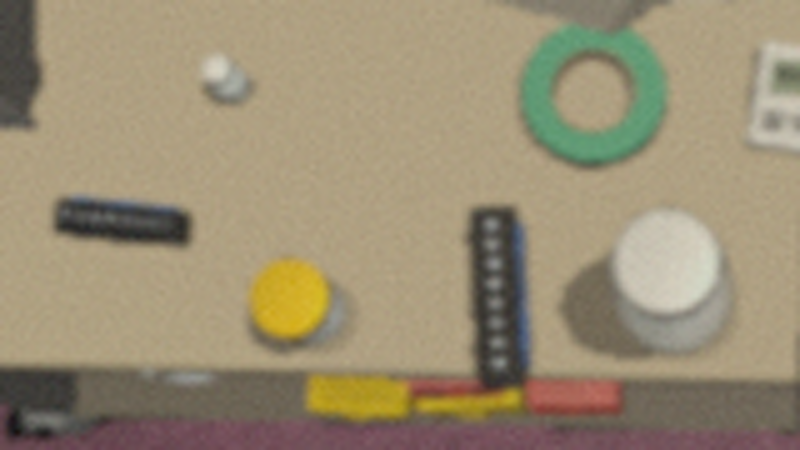

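View pics/c2.png

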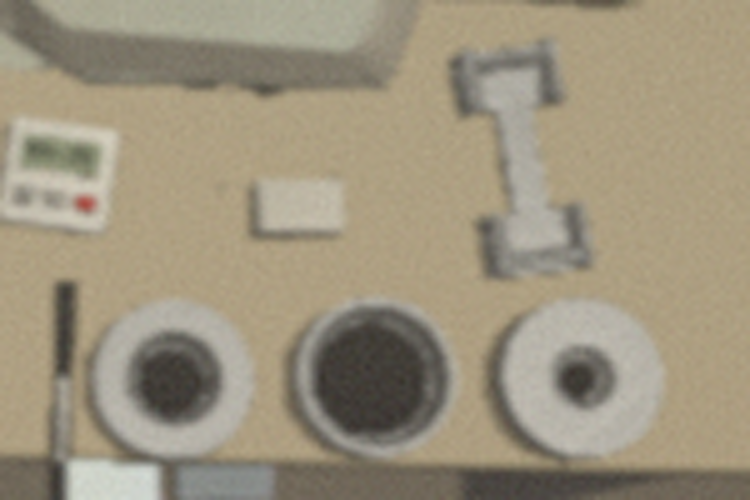

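View pics/c3.png

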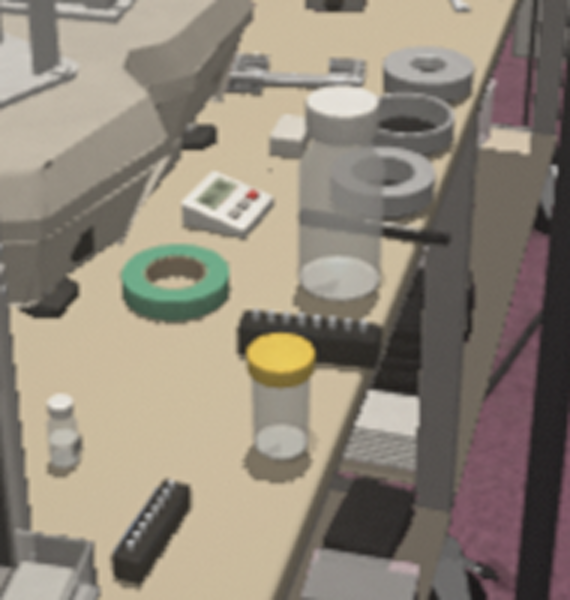

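```bash
cat >> h.py <<'E'
def measure(p, box, z, cond, name="top"):
    # box u0,u1,v0,v1 ; returns world-ellipse fit of largest blob on plane z
    u0,u1,v0,v1=box; S=4
    c=cv2.resize(p[v0:v1,u0:u1],None,fx=S,fy=S,interpolation=cv2.INTER_LINEAR)
    m=cond(cv2.cvtColor(c,cv2.COLOR_BGR2HSV).astype(int),c.astype(int)).astype(np.uint8)*255
    m=cv2.morphologyEx(m,cv2.MORPH_OPEN,np.ones((5,5),np.uint8))
    cs,_=cv2.findContours(m,cv2.RETR_EXTERNAL,cv2.CHAIN_APPROX_NONE); k=max(cs,key=cv2.contourArea)[:,0,:]
    uv=(k+.5)/S-.5+[u0,v0]
    W=np.array([atz(name,*q,z)[:2] for q in uv])
    return W,m
def circ(W):
    A=np.c_[2*W,np.ones(len(W))]; s=np.linalg.lstsq(A,(W**2).sum(1),rcond=None)[0]; return s[:2],np.sqrt(s[2]+s[:2]@s[:2])
E
python3 - <<'E'
from h import *
p=cv2.imread("pics/top0.png")
white=lambda h,c:(c.min(2)>170)
yel=lambda h,c:(h[...,1]>150)&(h[...,0]<35)&(h[...,2]>120)
for n,b,z,f in [("bottle",(295,335,200,237),.169,lambda h,c:(c.min(2)>165)),("jar",(222,258,212,240),.08,yel),("vial",(215,238,172,190),.05,lambda h,c:(c.min(2)>150))]:
    W,m=measure(p,b,z,f); cv2.imwrite(f"pics/m_{n}.png",m); c,r=circ(W); print(n,c.round(4),"dia",(2*r).round(4))
for n,b in [("jarH",(345,383,207,243)),("botH",(386,423,207,243)),("viaH",(427,466,207,243))]:
    W,m=measure(p,b,.028,lambda h,c:(h[...,1]<45)&(h[...,2]>120)); c,r=circ(W); print(n,c.round(4),"dia",(2*r).round(4))
    cv2.imwrite(f"pics/m_{n}.png",m)
for n,b in [("big",(268,292,200,245)),("small",(185,222,200,218))]:
    W,m=measure(p,b,.026,lambda h,c:(c.max(2)<95)); r=cv2.minAreaRect((W*1000).astype(np.float32)); print(n,r); cv2.imwrite(f"pics/m_{n}.png",m)
W,m=measure(p,(415,455,153,210),.02,lambda h,c:(h[...,1]<50)); cv2.imwrite("pics/m_cr.png",m); print("cr",cv2.minAreaRect((W*1000).astype(np.float32)))
# height map
P=cloud("top",np.load("pics/top0.npy"))
for lo,hi in[(.03,.1),(.1,.2),(.2,.4),(.4,1.0)]:
  print(lo,hi)
  for x in np.arange(.4,.9,.05):
    print("%.2f"%x," ".join("%4d"%(((abs(P[...,0]-x)<.025)&(abs(P[...,1]-y)<.025)&(P[...,2]>lo)&(P[...,2]<hi)).sum()) for y in np.arange(.6,-.51,-.05)))
ms=[cv2.imread(f"pics/m_{n}.png",0) for n in("bottle","jar","vial","jarH","botH","viaH","big","small","cr")]
H=max(m.shape[0] for m in ms)
ms=[cv2.copyMakeBorder(m,0,H-m.shape[0],0,10,cv2.BORDER_CONSTANT,value=128) for m in ms]
a=np.hstack(ms); cv2.imwrite("pics/ms.png",cv2.resize(a,(800,int(a.shape[0]*800/a.shape[1]))))
E
```

```text
bottle [0.439  0.1136] dia 0.0519
jar [0.4249 0.3357] dia 0.0445
vial [0.5655 0.3912] dia 0.0205
jarH [ 0.4357 -0.0357] dia 0.0981
botH [ 0.4407 -0.1581] dia 0.0974
viaH [ 0.4428 -0.2812] dia 0.0973
big ((434.38287353515625, 221.05557250976562), (108.97602844238281, 28.91148567199707), 5.788225173950195)
small ((476.146728515625, 451.41290283203125), (80.6939468383789, 21.609394073486328), 85.02230834960938)
cr ((578.53369140625, -250.51324462890625), (147.78851318359375, 69.32935333251953), 8.278624534606934)
0.03 0.1
0.40    0    0    0    0    0   76   41    2   12    8   34    0   23   30    7    6    6   21   37    0    0    0    0
0.45   57   12    0    0    0   82   32    2   17    0    6    0   27   26   20    1   10   45   56    3    0    0    0
0.50  233  232    0    0    0    0    0    1    4    0    0    0    2    6    0    8    3    6   14    0    0    0    0
0.55   70   41  129    0   42    0    0    0    0    0    0    0    0    0    0    0    0    0    0    0    0   82  133
0.60    0    0  122    0    1    0    0    0    0    0   21    0    1    7    0    0    0    0 
[... 3548 characters left out ...]
    0    0    0    0    0    0    0    0    0    0    0    0    0    0    0    0    0    0    0    0
0.65  797 2481  205    0    0    0    0    0    0 1361   23    0  940    0    1  760    0    0    0    0    0    0    0
0.70  796 2459  418    0    0    0  118  918    0  460  242    0  780    0 1137  600    0    0    0    0    0    0    0
0.75  269 1261    7    0    0    0    0  646    0    0  789    0  471    0  201  104    0   13 2105 1962  839    0    0
0.80  327  450    0    0    0    0    0    0  733    0    0    0    9    0  728    0    0  960   82    0    0    0    0
0.85  199  273    0    0    0    0    0    0    0    0    0    0    0    0    0    0    0  330   35    0    0    0    0
```

View pics/ms.png

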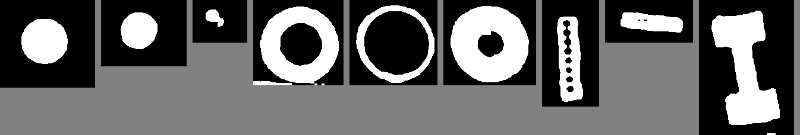

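```bash
cat > ov.py <<'E'
from h import *
def ring(img,n,c,r,z,col,S,u0,v0):
    t=np.linspace(0,2*np.pi,60); q=proj(n,np.c_[c[0]+r*np.cos(t),c[1]+r*np.sin(t),np.full(60,z)])
    cv2.polylines(img,[np.round(((q-[u0,v0])+.5)*S-.5).astype(int)],True,col,1,cv2.LINE_AA)
def rect(img,n,c,L,Wd,a,z,col,S,u0,v0):
    R2=np.array([[np.cos(a),-np.sin(a)],[np.sin(a),np.cos(a)]]); k=np.array([[1,1],[1,-1],[-1,-1],[-1,1]])*[L/2,Wd/2]@R2.T+c
    q=proj(n,np.c_[k,np.full(4,z)]); cv2.polylines(img,[np.round(((q-[u0,v0])+.5)*S-.5).astype(int)],True,col,1,cv2.LINE_AA)
B=(.439,.1136);J=(.4249,.3357);V=(.566,.391)
JH=(.4357,-.0357);BH=(.4407,-.1581);VH=(.4428,-.2812);C=(.4344,.2195);CR=(.5785,-.2505)
ca,cra=np.deg2rad(5.8),np.deg2rad(8.28)
def draw(n,src,box,S,out):
    u0,u1,v0,v1=box; im=cv2.resize(src[v0:v1,u0:u1],None,fx=S,fy=S,interpolation=cv2.INTER_CUBIC); g=(0,0,255);b=(255,0,0)
    a=(S,u0,v0)
    ring(im,n,B,.029,.169,g,*a);ring(im,n,B,.035,.0,b,*a)
    ring(im,n,J,.0235,.08,g,*a);ring(im,n,J,.021,.0,b,*a)
    ring(im,n,V,.009,.05,g,*a);ring(im,n,V,.011,.0,b,*a)
    for h,r0,r1,f in((JH,.029,.0235,.007),(BH,.043,.0375,.007),(VH,.0195,.014,.018)):
        ring(im,n,h,.048,.028,g,*a);ring(im,n,h,r0,.028,g,*a);ring(im,n,h,r1,f,b,*a)
    rect(im,n,C,.11,.032,ca,.026,g,*a);rect(im,n,C,.11,.032,ca,0,b,*a)
    rect(im,n,CR,.144,.066,cra,.022,g,*a);rect(im,n,CR,.144,.066,cra,0,b,*a)
    cv2.imwrite(out,im)
if __name__=="__main__":
    p=cv2.imread("pics/top0.png");s=cv2.imread("pics/side0.png")
    draw("top",p,(195,335,165,250),5,"pics/o1.png");draw("top",p,(340,475,150,250),5,"pics/o2.png")
    draw("side",s,(230,420,155,330),3,"pics/o3.png")
E
python3 ov.py
```

```text
(no output)
```

View pics/o1.png

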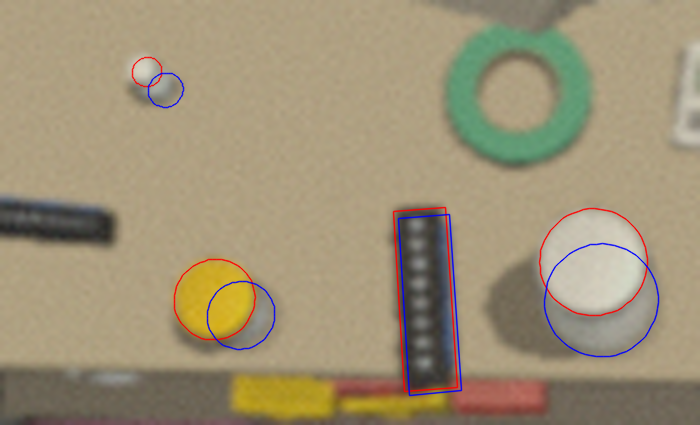

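View pics/o2.png

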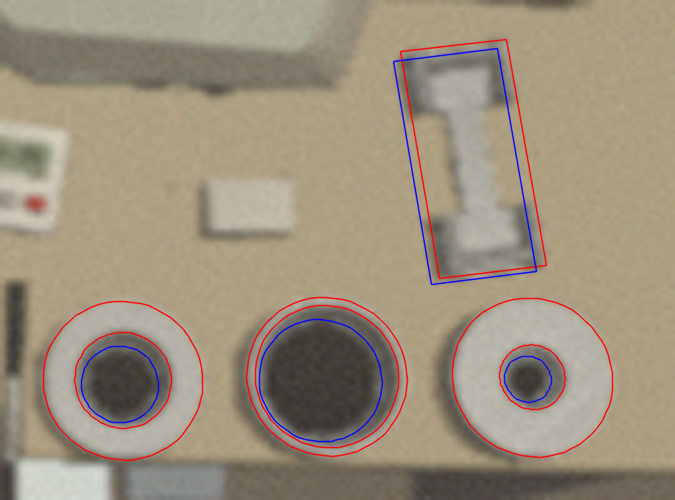

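View pics/o3.png

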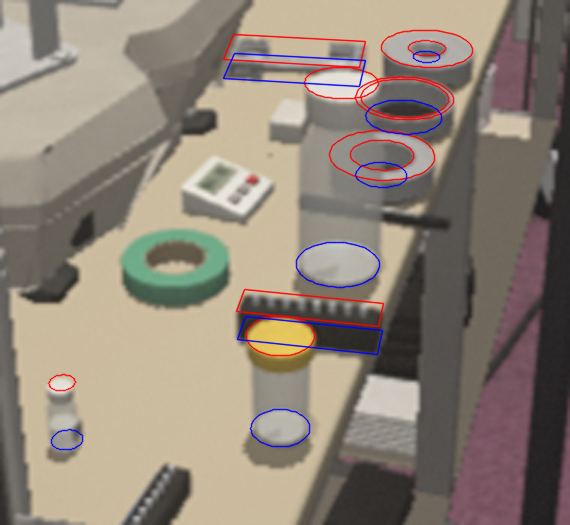

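Run:
```python
from h import *
P=cloud("side",np.load("pics/side0.npy")); T=cloud("top",np.load("pics/top0.npy"))
for nm,Q in(("side",P),("top",T)):
    print(nm)
    for b in[(.42,.5,.48,.6),(.48,.55,.2,.3),(.48,.55,0,.1),(.45,.6,-.42,-.34)]:
        m=(Q[...,0]>b[0])&(Q[...,0]<b[1])&(Q[...,1]>b[2])&(Q[...,1]<b[3])&(abs(Q[...,2])<.02); print(b,m.sum(),np.median(Q[m][:,2]).round(4),Q[m][:,2].std().round(4))
# caps in side
s=cv2.imread("pics/side0.png")
yel=lambda h,c:(h[...,1]>150)&(h[...,0]<35)&(h[...,2]>120)
for (u,v) in [(343,186),(324,269),(250,287)]: print(u,v,P[v,u].round(4))
for k,(c,z) in dict(b=((.439,.1136),.169),j=((.4249,.3357),.08),v=((.567,.393),.05),vh=((.4428,-.2812),.028)).items(): print(k,proj("side",[*c,z]).round(1))
```

```text
side
(0.42, 0.5, 0.48, 0.6) 2008 -0.0005 0.004
(0.48, 0.55, 0.2, 0.3) 767 -0.0006 0.004
(0.48, 0.55, 0, 0.1) 490 0.0002 0.0059
(0.45, 0.6, -0.42, -0.34) 329 -0.0005 0.0017
top
(0.42, 0.5, 0.48, 0.6) 865 0.0002 0.0036
(0.48, 0.55, 0.2, 0.3) 649 0.0006 0.0031
(0.48, 0.55, 0, 0.1) 721 0.0017 0.0057
(0.45, 0.6, -0.42, -0.34) 1244 0.0008 0.0027
343 186 [0.4352 0.1319 0.1678]
324 269 [0.4197 0.3456 0.0812]
250 287 [0.561  0.4038 0.0478]
b [[343.3 182.1]]
j [[322.9 266.4]]
v [[249.4 282.6]]
vh [[371.8 170.6]]
```

```bash
cat > go.py <<'E'
import sys
from h import *
def go(x,y,z,yaw):
    s=env.observe(); r=R.from_quat(s["tool_rot"]); d=r.inv().apply(np.array([x,y,z])-s["ee_pos"])*100
    c,k=np.cos(yaw),np.sin(yaw); Rt=R.from_matrix(np.array([[c,k,0],[k,-c,0],[0,0,-1]])); a=(r.inv()*Rt).as_rotvec()
    print("pose",np.round(s["ee_pos"],4),"t=%.2f"%s["clock"],"w=%.4f"%s["width"],"F",np.round(s["contact_force"],1),"-> t",d.round(2),"a",a.round(3),"q",np.round(s["joint_pos"],2))
if __name__=="__main__": go(*map(float,sys.argv[1:5]))
E
python3 go.py .5 -.3 .32 1.5708
```

```text
pose [ 0.1869 -0.5961  0.2219] t=0.10 w=0.0870 F [1.7 1.  0.3] -> t [ 38.74 -18.89  -9.79] a [-1.000e-03 -1.000e-03 -1.267e+00] q [ 1.24  0.33 -0.06  1.46  0.02  1.35 -0.09]
```

```bash
python3 -m crank '[{"tx":38.7,"ty":-19,"tz":-10,"az":-1.268,"gripper":1},{"tx":38.7,"ty":-19,"tz":-10,"az":-1.268,"gripper":1},{"tx":38.7,"ty":-19,"tz":-10,"az":-1.268,"gripper":1},{"tx":38.7,"ty":-19,"tz":-10,"az":-1.268,"gripper":1},{"tx":38.7,"ty":-19,"tz":-10,"az":-1.268,"gripper":1},{"tx":38.7,"ty":-19,"tz":-10,"az":-1.268,"gripper":1},{"tx":38.7,"ty":-19,"tz":-10,"az":-1.268,"gripper":1},{"tx":38.7,"ty":-19,"tz":-10,"az":-1.268,"gripper":1},{"tx":38.7,"ty":-19,"tz":-10,"az":-1.268,"gripper":1},{"tx":38.7,"ty":-19,"tz":-10,"az":-1.268,"gripper":1},{"tx":38.7,"ty":-19,"tz":-10,"az":-1.268,"gripper":1},{"tx":38.7,"ty":-19,"tz":-10,"az":-1.268,"gripper":1}]'; python3 go.py .567 .393 .25 1.5708
```

```text
pose [ 0.1869 -0.5961  0.2219] t=0.10 w=0.0870 F [1.7 1.  0.3] -> t [ 65.86 -83.01  -2.72] a [-1.000e-03 -1.000e-03 -1.267e+00] q [ 1.24  0.33 -0.06  1.46  0.02  1.35 -0.09]validation failed for argument at $[0]...
```

```bash
python3 -m crank '[{"tx":38.7,"ty":-19,"tz":-10,"ax":0,"ay":0,"az":-1.268,"gripper":1},{"tx":38.7,"ty":-19,"tz":-10,"ax":0,"ay":0,"az":-1.268,"gripper":1},{"tx":38.7,"ty":-19,"tz":-10,"ax":0,"ay":0,"az":-1.268,"gripper":1},{"tx":38.7,"ty":-19,"tz":-10,"ax":0,"ay":0,"az":-1.268,"gripper":1},{"tx":38.7,"ty":-19,"tz":-10,"ax":0,"ay":0,"az":-1.268,"gripper":1},{"tx":38.7,"ty":-19,"tz":-10,"ax":0,"ay":0,"az":-1.268,"gripper":1},{"tx":38.7,"ty":-19,"tz":-10,"ax":0,"ay":0,"az":-1.268,"gripper":1},{"tx":38.7,"ty":-19,"tz":-10,"ax":0,"ay":0,"az":-1.268,"gripper":1},{"tx":38.7,"ty":-19,"tz":-10,"ax":0,"ay":0,"az":-1.268,"gripper":1},{"tx":38.7,"ty":-19,"tz":-10,"ax":0,"ay":0,"az":-1.268,"gripper":1},{"tx":38.7,"ty":-19,"tz":-10,"ax":0,"ay":0,"az":-1.268,"gripper":1},{"tx":38.7,"ty":-19,"tz":-10,"ax":0,"ay":0,"az":-1.268,"gripper":1}]'; python3 go.py .567 .393 .25 1.5708
```

```text
clock: 1.3
ee_pos: [0.4985, -0.3004, 0.322]
tool_rot: [0.707, 0.707, -0.0, -0.0]
contact_force: [0.4, 0.2, -1.3]
width: 0.0869
pose [ 0.4985 -0.3004  0.322 ] t=1.30 w=0.0869 F [ 0.4  0.2 -1.3] -> t [69.35  6.78  7.18] a [-0.001  0.    -0.001] q [ 0.84  0.24 -0.46  1.39  0.11  1.54  0.39]
```

```bash
python3 -m crank '[{"tx":10,"ty":-3,"tz":2,"ax":0,"ay":0,"az":0,"gripper":1},{"tx":60,"ty":-3,"tz":2,"ax":0,"ay":0,"az":0,"gripper":1},{"tx":60,"ty":-3,"tz":2,"ax":0,"ay":0,"az":0,"gripper":1},{"tx":60,"ty":-3,"tz":2,"ax":0,"ay":0,"az":0,"gripper":1},{"tx":60,"ty":-3,"tz":2,"ax":0,"ay":0,"az":0,"gripper":1},{"tx":60,"ty":-3,"tz":2,"ax":0,"ay":0,"az":0,"gripper":1},{"tx":60,"ty":-3,"tz":2,"ax":0,"ay":0,"az":0,"gripper":1},{"tx":60,"ty":-3,"tz":2,"ax":0,"ay":0,"az":0,"gripper":1},{"tx":60,"ty":-3,"tz":2,"ax":0,"ay":0,"az":0,"gripper":1},{"tx":60,"ty":-3,"tz":2,"ax":0,"ay":0,"az":0,"gripper":1},{"tx":60,"ty":-3,"tz":2,"ax":0,"ay":0,"az":0,"gripper":1},{"tx":60,"ty":-3,"tz":2,"ax":0,"ay":0,"az":0,"gripper":1}]';  python3 go.py .567 .393 .15 1.5708
```

```text
clock: 2.5
ee_pos: [0.4696, 0.2973, 0.3023]
tool_rot: [0.708, 0.706, -0.0, 0.001]
contact_force: [1.0, -0.3, 0.1]
width: 0.0872
pose [0.4696 0.2973 0.3023] t=2.50 w=0.0872 F [ 1.  -0.3  0.1] -> t [ 9.62  9.7  15.23] a [ 0.001  0.001 -0.003] q [ 0.15  0.27 -0.96  1.48  0.22  1.51 -0.81]
```

```bash
python3 -m crank '[{"tx":9.6,"ty":9.7,"tz":10,"ax":0,"ay":0,"az":0,"gripper":1},{"tx":9.6,"ty":9.7,"tz":15,"ax":0,"ay":0,"az":0,"gripper":1},{"tx":9.6,"ty":9.7,"tz":15,"ax":0,"ay":0,"az":0,"gripper":1},{"tx":9.6,"ty":9.7,"tz":20,"ax":0,"ay":0,"az":0,"gripper":1},{"tx":9.6,"ty":9.7,"tz":20,"ax":0,"ay":0,"az":0,"gripper":1},{"tx":9.6,"ty":9.7,"tz":20,"ax":0,"ay":0,"az":0,"gripper":1},{"tx":9.6,"ty":9.7,"tz":20,"ax":0,"ay":0,"az":0,"gripper":1},{"tx":9.6,"ty":9.7,"tz":20,"ax":0,"ay":0,"az":0,"gripper":1}]';  python3 go.py .567 .393 .015 1.5708
python3 - <<'E'
from h import *
for n in("top","side"):
    p,d=env.read_camera(n); np.save(f"pics/{n}1.npy",d); cv2.imwrite(f"pics/{n}1.png",p[:,:,::-1])
p=cv2.imread("pics/top1.png"); s=cv2.imread("pics/side1.png")
a=cv2.resize(s[200:350,200:320],None,fx=4,fy=4,interpolation=cv2.INTER_CUBIC); b=cv2.resize(p[140:240,180:260],None,fx=4,fy=4,interpolation=cv2.INTER_CUBIC)
o=np.zeros((600,800,3),np.uint8);o[:a.shape[0],:a.shape[1]]=a;o[:b.shape[0],480:480+b.shape[1]]=b;cv2.imwrite("pics/v1.png",o)
E
```

```text
clock: 3.3
ee_pos: [0.5669, 0.3933, 0.1052]
tool_rot: [0.707, 0.707, 0.001, 0.0]
contact_force: [-0.0, 0.0, 0.7]
width: 0.0867
pose [0.5669 0.3933 0.1052] t=3.30 w=0.0867 F [-0.   0.   0.7] -> t [-0.04 -0.01  9.02] a [ 0.003 -0.001 -0.   ] q [-0.13  0.69 -0.83  1.37  0.51  1.29 -0.98]
```

View pics/v1.png

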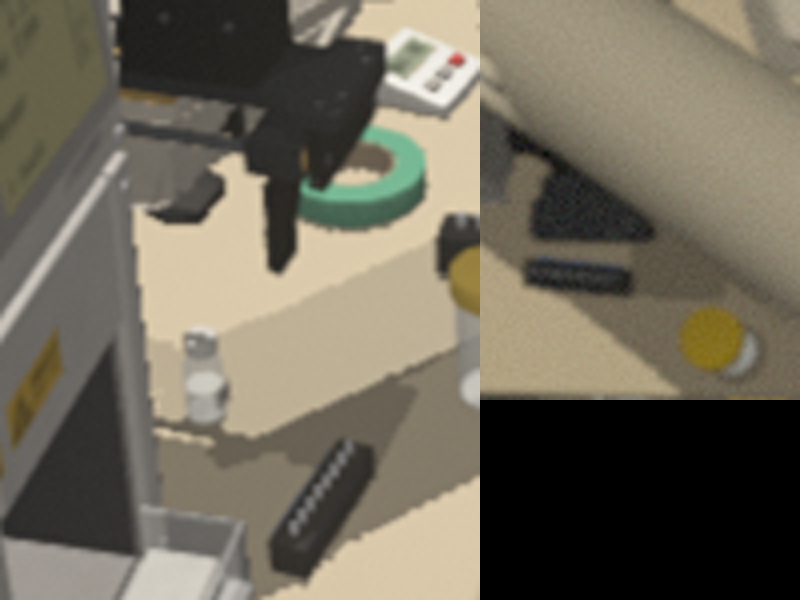

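```bash
python3 -m crank '[{"tx":0,"ty":0,"tz":3,"ax":0,"ay":0,"az":0,"gripper":1},{"tx":0,"ty":0,"tz":6,"ax":0,"ay":0,"az":0,"gripper":1},{"tx":0,"ty":0,"tz":8,"ax":0,"ay":0,"az":0,"gripper":1},{"tx":0,"ty":0,"tz":8.9,"ax":0,"ay":0,"az":0,"gripper":1},{"tx":0,"ty":0,"tz":8.9,"ax":0,"ay":0,"az":0,"gripper":1},{"tx":0,"ty":0,"tz":8.9,"ax":0,"ay":0,"az":0,"gripper":0.5},{"tx":0,"ty":0,"tz":8.9,"ax":0,"ay":0,"az":0,"gripper":0.4},{"tx":0,"ty":0,"tz":8.9,"ax":0,"ay":0,"az":0,"gripper":0.35}]' 8;  python3 go.py .567 .393 .015 1.5708
python3 - <<'E'
from h import *
p,d=env.read_camera("side"); s=p[:,:,::-1]
cv2.imwrite("pics/v2.png",cv2.resize(s[200:350,200:320],None,fx=4,fy=4,interpolation=cv2.INTER_CUBIC))
E
```

```text
clock: 4.2
ee_pos: [0.5663, 0.3939, 0.0148]
tool_rot: [0.707, 0.707, 0.001, 0.0]
contact_force: [0.8, -0.7, 0.6]
width: 0.0707
pose [0.5663 0.3939 0.0148] t=4.20 w=0.0707 F [ 0.8 -0.7  0.6] -> t [-0.09  0.07 -0.02] a [ 0.001 -0.001  0.001] q [-0.15  0.78 -0.78  1.44  0.57  1.15 -1.02]
```

View pics/v2.png

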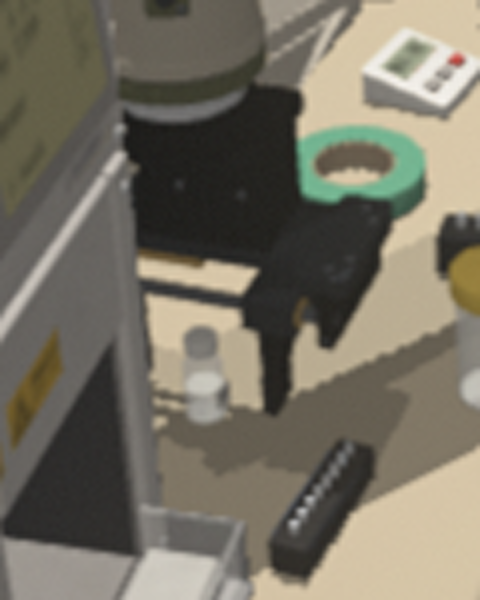

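Run:
```python
from h import *
for P in [(.567,.393,0),(.567,.393,.05),(.567,.383,.05),(.567,.403,.05),(.567,.393,.015),(.5309,.394,.015),(.5309,.4035,.015)]: print(P,((proj("side",P)-[200,200]+.5)*4-.5).round(0))
```

```text
(0.567, 0.393, 0) [[206. 408.]]
(0.567, 0.393, 0.05) [[199. 332.]]
(0.567, 0.383, 0.05) [[207. 321.]]
(0.567, 0.403, 0.05) [[191. 343.]]
(0.567, 0.393, 0.015) [[204. 385.]]
(0.5309, 0.394, 0.015) [[267. 399.]]
(0.5309, 0.4035, 0.015) [[260. 410.]]
```

```bash
python3 -m crank '[{"tx":0,"ty":0,"tz":0,"ax":0,"ay":0,"az":0,"gripper":0.3},{"tx":0,"ty":0,"tz":0,"ax":0,"ay":0,"az":0,"gripper":0.3},{"tx":0,"ty":0,"tz":0,"ax":0,"ay":0,"az":0,"gripper":0.2},{"tx":0,"ty":0,"tz":0,"ax":0,"ay":0,"az":0,"gripper":0.15},{"tx":0,"ty":0,"tz":0,"ax":0,"ay":0,"az":0,"gripper":0.15},{"tx":0,"ty":0,"tz":0,"ax":0,"ay":0,"az":0,"gripper":0.15},{"tx":0,"ty":0,"tz":0,"ax":0,"ay":0,"az":0,"gripper":0.15},{"tx":0,"ty":0,"tz":0,"ax":0,"ay":0,"az":0,"gripper":0.15}]' 8;  python3 go.py .567 .393 .015 1.5708
python3 - <<'E'
from h import *
p,d=env.read_camera("side"); s=p[:,:,::-1]
cv2.imwrite("pics/v3.png",cv2.resize(s[200:350,200:320],None,fx=4,fy=4,interpolation=cv2.INTER_CUBIC))
E
```

```text
clock: 5.05
ee_pos: [0.5658, 0.3934, 0.0136]
tool_rot: [0.707, 0.707, -0.0, 0.0]
contact_force: [-0.8, -0.9, -0.0]
width: 0.0212
pose [0.5658 0.3934 0.0136] t=5.05 w=0.0212 F [-0.8 -0.9 -0. ] -> t [-0.04  0.12 -0.14] a [0.    0.    0.001] q [-0.15  0.79 -0.78  1.44  0.57  1.15 -1.02]
```

View pics/v3.png

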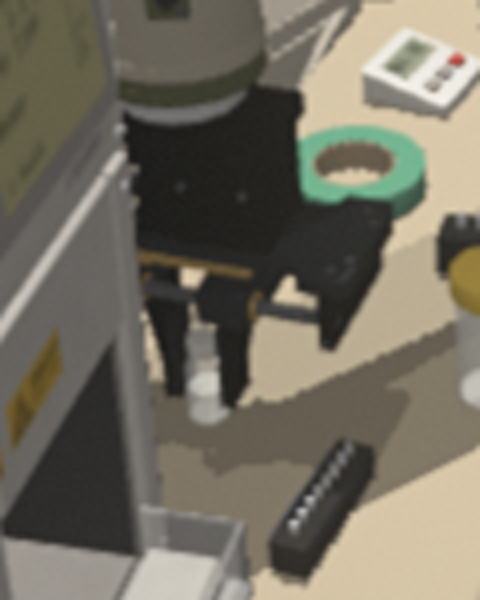

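```bash
python3 -m crank '[{"tx":0,"ty":0,"tz":-2,"ax":0,"ay":0,"az":0,"gripper":0.15},{"tx":0,"ty":0,"tz":-5,"ax":0,"ay":0,"az":0,"gripper":0.15},{"tx":0,"ty":0,"tz":-9,"ax":0,"ay":0,"az":0,"gripper":0.15},{"tx":0,"ty":-2,"tz":-13,"ax":0,"ay":0,"az":0,"gripper":0.15},{"tx":0,"ty":-5,"tz":-17,"ax":0,"ay":0,"az":0,"gripper":0.15},{"tx":-2,"ty":-8,"tz":-21,"ax":0,"ay":0,"az":0,"gripper":0.15},{"tx":-4,"ty":-10,"tz":-24,"ax":0,"ay":0,"az":0,"gripper":0.15},{"tx":-8,"ty":-11,"tz":-25,"ax":0,"ay":0,"az":0,"gripper":0.15},{"tx":-12,"ty":-12,"tz":-25,"ax":0,"ay":0,"az":0,"gripper":0.15},{"tx":-16,"ty":-12,"tz":-25,"ax":0,"ay":0,"az":0,"gripper":0.15},{"tx":-20,"ty":-12,"tz":-25,"ax":0,"ay":0,"az":0,"gripper":0.15},{"tx":-24,"ty":-12,"tz":-25,"ax":0,"ay":0,"az":0,"gripper":0.15}]' ;  python3 go.py .4428 -.2812 .20 1.5708
```

```text
clock: 6.3
ee_pos: [0.4455, 0.1523, 0.2649]
tool_rot: [0.706, 0.708, 0.0, 0.001]
contact_force: [1.1, -0.1, -0.2]
width: 0.0211
pose [0.4455 0.1523 0.2649] t=6.30 w=0.0211 F [ 1.1 -0.1 -0.2] -> t [-43.35  -0.37   6.53] a [0.002 0.001 0.002] q [ 0.5   0.01 -0.92  1.75  0.01  1.39 -0.42]
```

```bash
python3 -m crank '[{"tx":-4,"ty":0,"tz":0,"ax":0,"ay":0,"az":0,"gripper":0.15},{"tx":-8,"ty":0,"tz":0,"ax":0,"ay":0,"az":0,"gripper":0.15},{"tx":-12,"ty":0,"tz":0,"ax":0,"ay":0,"az":0,"gripper":0.15},{"tx":-16,"ty":0,"tz":0,"ax":0,"ay":0,"az":0,"gripper":0.15},{"tx":-20,"ty":0,"tz":1,"ax":0,"ay":0,"az":0,"gripper":0.15},{"tx":-24,"ty":0,"tz":2,"ax":0,"ay":0,"az":0,"gripper":0.15},{"tx":-28,"ty":0,"tz":4,"ax":0,"ay":0,"az":0,"gripper":0.15},{"tx":-32,"ty":0,"tz":6,"ax":0,"ay":0,"az":0,"gripper":0.15},{"tx":-36,"ty":0,"tz":8,"ax":0,"ay":0,"az":0,"gripper":0.15},{"tx":-40,"ty":0,"tz":10,"ax":0,"ay":0,"az":0,"gripper":0.15},{"tx":-43,"ty":0,"tz":12,"ax":0,"ay":0,"az":0,"gripper":0.15},{"tx":-43,"ty":0,"tz":12,"ax":0,"ay":0,"az":0,"gripper":0.15}]' ;  python3 go.py .4428 -.2812 .08 1.5708
```

```text
clock: 7.5
ee_pos: [0.4444, -0.2801, 0.142]
tool_rot: [0.708, 0.706, -0.001, -0.001]
contact_force: [-1.0, 0.8, -0.8]
width: 0.0214
pose [ 0.4444 -0.2801  0.142 ] t=7.50 w=0.0214 F [-1.   0.8 -0.8] -> t [-0.12 -0.14  6.2 ] a [-0.003 -0.001 -0.004] q [ 0.9   0.21 -0.48  1.8   0.11  1.15  0.39]
```

```bash
python3 -m crank '[{"tx":-0.1,"ty":-0.1,"tz":2,"ax":0,"ay":0,"az":0,"gripper":0.15},{"tx":-0.1,"ty":-0.1,"tz":4,"ax":0,"ay":0,"az":0,"gripper":0.15},{"tx":-0.1,"ty":-0.1,"tz":6,"ax":0,"ay":0,"az":0,"gripper":0.15},{"tx":-0.1,"ty":-0.1,"tz":8,"ax":0,"ay":0,"az":0,"gripper":0.15},{"tx":-0.1,"ty":-0.1,"tz":8,"ax":0,"ay":0,"az":0,"gripper":0.15},{"tx":-0.1,"ty":-0.1,"tz":8,"ax":0,"ay":0,"az":0,"gripper":0.15}]' ;  python3 go.py .4428 -.2812 .033 1.5708
python3 - <<'E'
from h import *
p,d=env.read_camera("side"); s=p[:,:,::-1]; np.save("pics/s4.npy",d)
cv2.imwrite("pics/v4.png",cv2.resize(s[90:220,300:430],None,fx=5,fy=5,interpolation=cv2.INTER_CUBIC)[:600])
E
```

```text
clock: 8.1
ee_pos: [0.4462, -0.2773, 0.0651]
tool_rot: [0.706, 0.708, 0.0, 0.001]
contact_force: [-0.0, 0.6, 0.3]
width: 0.0215
pose [ 0.4462 -0.2773  0.0651] t=8.10 w=0.0215 F [-0.   0.6  0.3] -> t [-0.39 -0.35  3.2 ] a [0.001 0.    0.002] q [ 0.88  0.3  -0.47  1.88  0.16  1.    0.35]
```

View pics/v4.png

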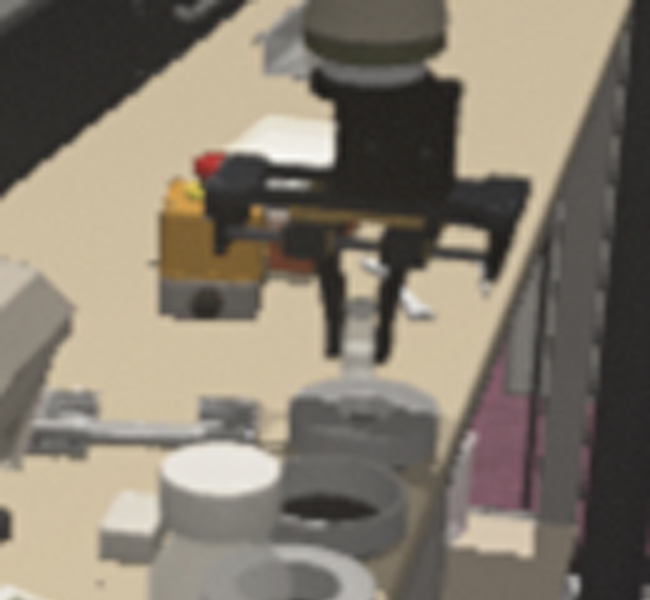

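```bash
python3 -m crank '[{"tx":0,"ty":0,"tz":0,"ax":0,"ay":0,"az":0,"gripper":0.15},{"tx":0,"ty":0,"tz":0,"ax":0,"ay":0,"az":0,"gripper":0.15}]' ;  python3 go.py .4428 -.2812 .033 1.5708;python3 - <<'E'
from h import *
env.read_camera("top")
E
python3 go.py .4428 -.2812 .033 1.5708
```

```text
clock: 8.35
ee_pos: [0.4461, -0.2779, 0.0647]
tool_rot: [0.707, 0.707, 0.0, 0.001]
contact_force: [-0.0, 0.1, -0.3]
width: 0.0217
pose [ 0.4461 -0.2779  0.0647] t=8.35 w=0.0217 F [-0.   0.1 -0.3] -> t [-0.32 -0.33  3.17] a [0.001 0.001 0.001] q [ 0.88  0.3  -0.47  1.88  0.16  0.99  0.35]
pose [ 0.446  -0.2779  0.0645] t=8.40 w=0.0210 F [-0.5  0.1 -0.7] -> t [-0.33 -0.32  3.15] a [0.001 0.001 0.001] q [ 0.88  0.3  -0.47  1.88  0.16  0.99  0.35]
```

```bash
python3 -m crank '[{"tx":-0.3,"ty":-0.3,"tz":0,"ax":0,"ay":0,"az":0,"gripper":0.15},{"tx":-0.3,"ty":-0.3,"tz":0.5,"ax":0,"ay":0,"az":0,"gripper":0.15},{"tx":-0.3,"ty":-0.3,"tz":1.2,"ax":0,"ay":0,"az":0,"gripper":0.15},{"tx":-0.3,"ty":-0.3,"tz":2,"ax":0,"ay":0,"az":0,"gripper":0.15},{"tx":-0.3,"ty":-0.3,"tz":2.6,"ax":0,"ay":0,"az":0,"gripper":0.15},{"tx":-0.3,"ty":-0.3,"tz":3.1,"ax":0,"ay":0,"az":0,"gripper":0.15},{"tx":-0.3,"ty":-0.3,"tz":3.2,"ax":0,"ay":0,"az":0,"gripper":0.15},{"tx":-0.3,"ty":-0.3,"tz":3.2,"ax":0,"ay":0,"az":0,"gripper":0.15},{"tx":-0.3,"ty":-0.3,"tz":3.2,"ax":0,"ay":0,"az":0,"gripper":0.15}]' ;  python3 go.py .4428 -.2812 .033 1.5708
python3 - <<'E'
from h import *
p,d=env.read_camera("side"); s=p[:,:,::-1]; np.save("pics/s4.npy",d)
cv2.imwrite("pics/v5.png",cv2.resize(s[130:210,340:430],None,fx=6,fy=6,interpolation=cv2.INTER_CUBIC)[:600])
E
```

```text
clock: 9.3
ee_pos: [0.4426, -0.2807, 0.0316]
tool_rot: [0.707, 0.707, 0.0, 0.0]
contact_force: [-0.4, -0.5, 0.3]
width: 0.0212
pose [ 0.4426 -0.2807  0.0316] t=9.30 w=0.0212 F [-0.4 -0.5  0.3] -> t [-0.05  0.02 -0.14] a [0.    0.    0.001] q [ 0.88  0.35 -0.45  1.91  0.19  0.93  0.33]
```

View pics/v5.png

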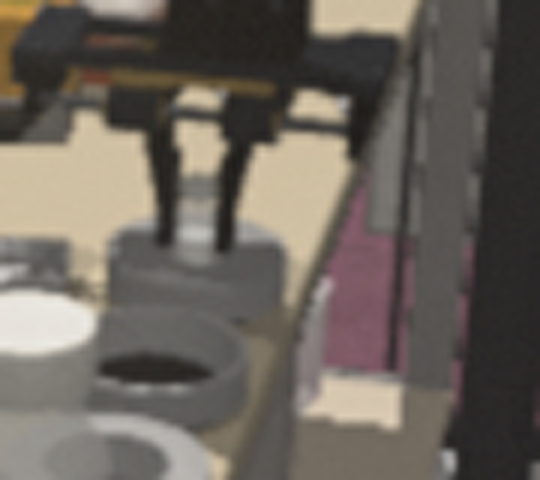

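```bash
python3 -m crank '[{"tx":0,"ty":0,"tz":0,"ax":0,"ay":0,"az":0,"gripper":0.3},{"tx":0,"ty":0,"tz":0,"ax":0,"ay":0,"az":0,"gripper":0.5},{"tx":0,"ty":0,"tz":0,"ax":0,"ay":0,"az":0,"gripper":0.6},{"tx":0,"ty":0,"tz":0,"ax":0,"ay":0,"az":0,"gripper":0.6},{"tx":0,"ty":0,"tz":-2,"ax":0,"ay":0,"az":0,"gripper":0.6},{"tx":0,"ty":0,"tz":-5,"ax":0,"ay":0,"az":0,"gripper":1},{"tx":0,"ty":0,"tz":-9,"ax":0,"ay":0,"az":0,"gripper":1},{"tx":2,"ty":0,"tz":-13,"ax":0,"ay":0,"az":0,"gripper":1},{"tx":6,"ty":0,"tz":-17,"ax":0,"ay":0,"az":0,"gripper":1},{"tx":10,"ty":0,"tz":-21,"ax":0,"ay":0,"az":0,"gripper":1},{"tx":14,"ty":0,"tz":-24,"ax":0,"ay":0,"az":0,"gripper":1},{"tx":19,"ty":0,"tz":-24,"ax":0,"ay":0,"az":0,"gripper":1}]' ;  python3 go.py .4249 .3357 .20 1.5708
python3 - <<'E'
from h import *
p,d=env.read_camera("side"); s=p[:,:,::-1]
cv2.imwrite("pics/v6.png",cv2.resize(s[130:210,340:430],None,fx=6,fy=6,interpolation=cv2.INTER_CUBIC)[:600])
E
```

```text
clock: 10.55
ee_pos: [0.4434, -0.1009, 0.2737]
tool_rot: [0.707, 0.707, 0.001, 0.003]
contact_force: [1.3, 0.2, 0.1]
width: 0.0863
pose [ 0.4434 -0.1009  0.2737] t=10.55 w=0.0863 F [1.3 0.2 0.1] -> t [43.68 -1.93  7.26] a [ 0.005  0.002 -0.001] q [ 0.78 -0.05 -0.62  1.78 -0.03  1.4   0.16]
```

View pics/v6.png

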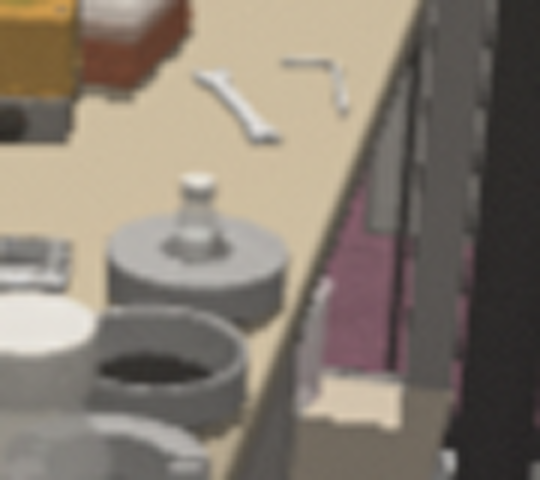

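```bash
python3 -m crank '[{"tx":5,"ty":0,"tz":0,"ax":0,"ay":0,"az":0,"gripper":1},{"tx":10,"ty":0,"tz":0,"ax":0,"ay":0,"az":0,"gripper":1},{"tx":15,"ty":0,"tz":0,"ax":0,"ay":0,"az":0,"gripper":1},{"tx":20,"ty":0,"tz":0,"ax":0,"ay":0,"az":0,"gripper":1},{"tx":25,"ty":0,"tz":0,"ax":0,"ay":0,"az":0,"gripper":1},{"tx":30,"ty":-1,"tz":0,"ax":0,"ay":0,"az":0,"gripper":1},{"tx":35,"ty":-2,"tz":2,"ax":0,"ay":0,"az":0,"gripper":1},{"tx":39,"ty":-2,"tz":5,"ax":0,"ay":0,"az":0,"gripper":1},{"tx":43,"ty":-2,"tz":8,"ax":0,"ay":0,"az":0,"gripper":1},{"tx":43.5,"ty":-2,"tz":11,"ax":0,"ay":0,"az":0,"gripper":1},{"tx":43.5,"ty":-2,"tz":14,"ax":0,"ay":0,"az":0,"gripper":1},{"tx":43.5,"ty":-2,"tz":14,"ax":0,"ay":0,"az":0,"gripper":1}]' ;  python3 go.py .4249 .3357 .055 1.5708
python3 - <<'E'
from h import *
p,d=env.read_camera("side"); s=p[:,:,::-1]
im=cv2.resize(s[200:320,250:400],None,fx=5,fy=5,interpolation=cv2.INTER_CUBIC)[:600]
import ov; ov.ring(im,"side",ov.J,.0235,.08,(0,0,255),5,250,200)
cv2.imwrite("pics/v7.png",im)
E
```

```text
clock: 11.8
ee_pos: [0.4199, 0.3323, 0.1264]
tool_rot: [0.706, 0.708, -0.003, -0.001]
contact_force: [0.0, -0.7, -1.0]
width: 0.0867
pose [0.4199 0.3323 0.1264] t=11.80 w=0.0867 F [ 0.  -0.7 -1. ] -> t [0.36 0.54 7.13] a [-0.006  0.003  0.002] q [ 0.11  0.4  -1.03  1.77  0.36  1.19 -1.02]
```

View pics/v7.png

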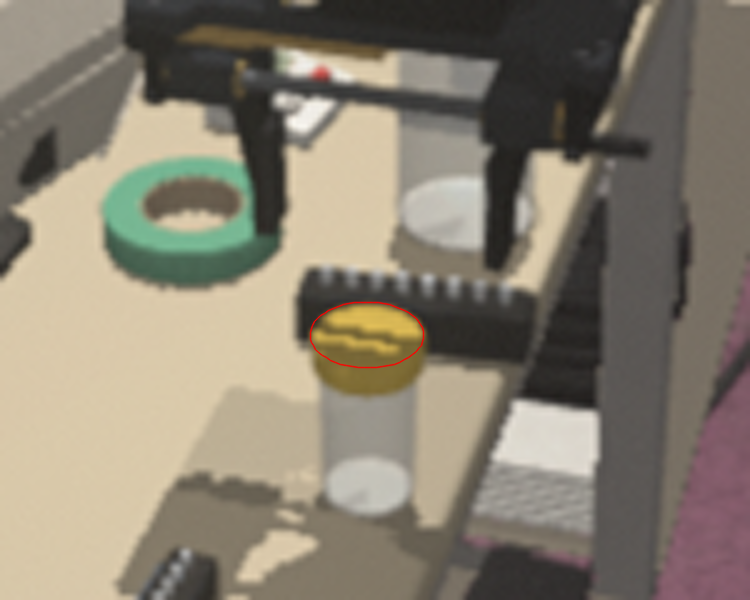

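```bash
python3 -m crank '[{"tx":0.35,"ty":0.5,"tz":0,"ax":0,"ay":0,"az":0,"gripper":1},{"tx":0.35,"ty":0.5,"tz":2,"ax":0,"ay":0,"az":0,"gripper":1},{"tx":0.35,"ty":0.5,"tz":4.5,"ax":0,"ay":0,"az":0,"gripper":1},{"tx":0.35,"ty":0.5,"tz":6.5,"ax":0,"ay":0,"az":0,"gripper":1},{"tx":0.35,"ty":0.5,"tz":7,"ax":0,"ay":0,"az":0,"gripper":1},{"tx":0.35,"ty":0.5,"tz":7,"ax":0,"ay":0,"az":0,"gripper":1},{"tx":0.35,"ty":0.5,"tz":7,"ax":0,"ay":0,"az":0,"gripper":0.75}]' 12 ;  python3 go.py .4249 .3357 .055 1.5708
python3 - <<'E'
from h import *
p,d=env.read_camera("side"); s=p[:,:,::-1]
im=cv2.resize(s[200:320,250:400],None,fx=5,fy=5,interpolation=cv2.INTER_CUBIC)[:600]
cv2.imwrite("pics/v8.png",im)
E
```

```text
clock: 12.55
ee_pos: [0.4279, 0.3378, 0.0619]
tool_rot: [0.707, 0.707, 0.001, 0.0]
contact_force: [-0.1, -0.1, -0.3]
width: 0.0838
pose [0.4279 0.3378 0.0619] t=12.55 w=0.0838 F [-0.1 -0.1 -0.3] -> t [-0.21 -0.3   0.69] a [ 0.002 -0.001  0.001] q [ 0.04  0.49 -0.97  1.81  0.46  1.08 -1.09]
```

View pics/v8.png

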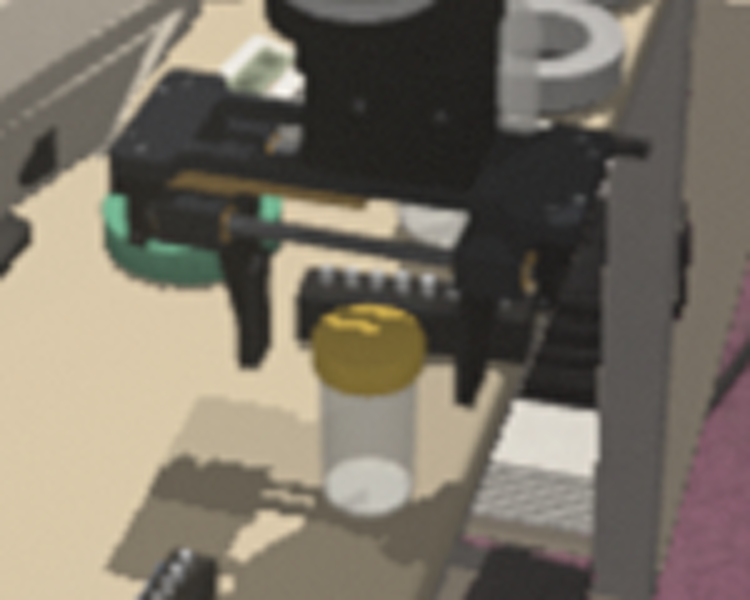

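```bash
python3 -m crank '[{"tx":-0.2,"ty":-0.3,"tz":0.3,"ax":0,"ay":0,"az":0,"gripper":0.75},{"tx":-0.2,"ty":-0.3,"tz":0.6,"ax":0,"ay":0,"az":0,"gripper":0.75},{"tx":-0.2,"ty":-0.3,"tz":0.6,"ax":0,"ay":0,"az":0,"gripper":0.65},{"tx":-0.2,"ty":-0.3,"tz":0.6,"ax":0,"ay":0,"az":0,"gripper":0.5},{"tx":-0.2,"ty":-0.3,"tz":0.6,"ax":0,"ay":0,"az":0,"gripper":0.4},{"tx":-0.2,"ty":-0.3,"tz":0.6,"ax":0,"ay":0,"az":0,"gripper":0.4},{"tx":-0.2,"ty":-0.3,"tz":0.6,"ax":0,"ay":0,"az":0,"gripper":0.4},{"tx":-0.2,"ty":-0.3,"tz":0.6,"ax":0,"ay":0,"az":0,"gripper":0.4}]' 12 ;  python3 go.py .4249 .3357 .055 1.5708
python3 - <<'E'
from h import *
p,d=env.read_camera("side"); s=p[:,:,::-1]
im=cv2.resize(s[200:320,250:400],None,fx=5,fy=5,interpolation=cv2.INTER_CUBIC)[:600]
cv2.imwrite("pics/v9.png",im)
E
```

```text
clock: 13.4
ee_pos: [0.424, 0.3352, 0.0542]
tool_rot: [0.707, 0.707, 0.0, 0.0]
contact_force: [0.6, 0.2, 0.1]
width: 0.0469
pose [0.424  0.3352 0.0542] t=13.40 w=0.0469 F [0.6 0.2 0.1] -> t [ 0.05  0.09 -0.08] a [ 0.    -0.     0.001] q [ 0.04  0.49 -0.96  1.83  0.46  1.06 -1.09]
```

View pics/v9.png

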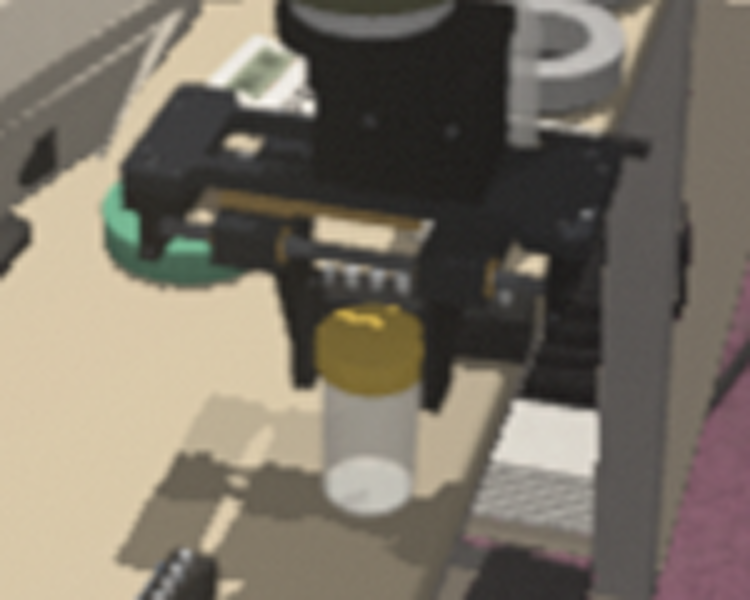

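```bash
python3 -m crank '[{"tx":0,"ty":0,"tz":-1,"ax":0,"ay":0,"az":0,"gripper":0.4},{"tx":0,"ty":0,"tz":-4,"ax":0,"ay":0,"az":0,"gripper":0.4},{"tx":0,"ty":0,"tz":-8,"ax":0,"ay":0,"az":0,"gripper":0.4},{"tx":0,"ty":0,"tz":-12,"ax":0,"ay":0,"az":0,"gripper":0.4},{"tx":0,"ty":0,"tz":-16,"ax":0,"ay":0,"az":0,"gripper":0.4},{"tx":0,"ty":1,"tz":-20,"ax":0,"ay":0,"az":0,"gripper":0.4},{"tx":-1,"ty":2,"tz":-23,"ax":0,"ay":0,"az":0,"gripper":0.4},{"tx":-4,"ty":2,"tz":-25,"ax":0,"ay":0,"az":0,"gripper":0.4},{"tx":-8,"ty":2,"tz":-25,"ax":0,"ay":0,"az":0,"gripper":0.4},{"tx":-12,"ty":2,"tz":-25,"ax":0,"ay":0,"az":0,"gripper":0.4},{"tx":-16,"ty":2,"tz":-25,"ax":0,"ay":0,"az":0,"gripper":0.4},{"tx":-20,"ty":2,"tz":-25,"ax":0,"ay":0,"az":0,"gripper":0.4}]' 20 ;  python3 go.py .4357 -.0357 .2 1.5708
```

```text
clock: 14.65
ee_pos: [0.4435, 0.134, 0.3047]
tool_rot: [0.707, 0.708, 0.0, 0.0]
contact_force: [1.5, -0.1, -1.7]
width: 0.0463
pose [0.4435 0.134  0.3047] t=14.65 w=0.0463 F [ 1.5 -0.1 -1.7] -> t [-16.97  -0.82  10.47] a [0.001 0.    0.002] q [ 0.64 -0.03 -0.99  1.69 -0.02  1.47 -0.35]
```

```bash
python3 -m crank '[{"tx":-4,"ty":0,"tz":0,"ax":0,"ay":0,"az":0,"gripper":0.4},{"tx":-8,"ty":0,"tz":0,"ax":0,"ay":0,"az":0,"gripper":0.4},{"tx":-12,"ty":-0.5,"tz":0,"ax":0,"ay":0,"az":0,"gripper":0.4},{"tx":-15,"ty":-0.8,"tz":2,"ax":0,"ay":0,"az":0,"gripper":0.4},{"tx":-17,"ty":-0.8,"tz":5,"ax":0,"ay":0,"az":0,"gripper":0.4},{"tx":-17,"ty":-0.8,"tz":8,"ax":0,"ay":0,"az":0,"gripper":0.4},{"tx":-17,"ty":-0.8,"tz":11,"ax":0,"ay":0,"az":0,"gripper":0.4},{"tx":-17,"ty":-0.8,"tz":14,"ax":0,"ay":0,"az":0,"gripper":0.4},{"tx":-17,"ty":-0.8,"tz":17,"ax":0,"ay":0,"az":0,"gripper":0.4},{"tx":-17,"ty":-0.8,"tz":19,"ax":0,"ay":0,"az":0,"gripper":0.4},{"tx":-17,"ty":-0.8,"tz":19.5,"ax":0,"ay":0,"az":0,"gripper":0.4},{"tx":-17,"ty":-0.8,"tz":19.5,"ax":0,"ay":0,"az":0,"gripper":0.4}]' 20 ;  python3 go.py .4357 -.0357 .062 1.5708
python3 - <<'E'
from h import *
p,d=env.read_camera("top"); s=p[:,:,::-1]
im=cv2.resize(s[170:260,290:430],None,fx=5,fy=5,interpolation=cv2.INTER_CUBIC)[:600]
cv2.imwrite("pics/v10.png",im)
E
```

```text
clock: 15.85
ee_pos: [0.4361, -0.0345, 0.1094]
tool_rot: [0.707, 0.708, -0.0, -0.0]
contact_force: [0.1, 0.5, -0.5]
width: 0.046
pose [ 0.4361 -0.0345  0.1094] t=15.85 w=0.0460 F [ 0.1  0.5 -0.5] -> t [-0.12 -0.04  4.74] a [-0.001 -0.     0.002] q [ 0.77  0.08 -0.81  2.03  0.07  1.05 -0.07]
```

View pics/v10.png

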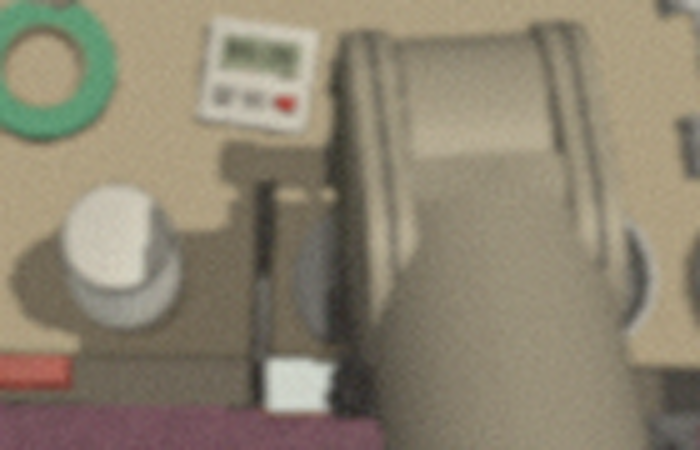

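```bash
python3 -m crank '[{"tx":-0.1,"ty":0,"tz":0.8,"ax":0,"ay":0,"az":0,"gripper":0.4},{"tx":-0.1,"ty":0,"tz":1.6,"ax":0,"ay":0,"az":0,"gripper":0.4},{"tx":-0.1,"ty":0,"tz":2.4,"ax":0,"ay":0,"az":0,"gripper":0.4},{"tx":-0.1,"ty":0,"tz":3.2,"ax":0,"ay":0,"az":0,"gripper":0.4},{"tx":-0.1,"ty":0,"tz":3.8,"ax":0,"ay":0,"az":0,"gripper":0.4},{"tx":-0.1,"ty":0,"tz":4.3,"ax":0,"ay":0,"az":0,"gripper":0.4},{"tx":-0.1,"ty":0,"tz":4.6,"ax":0,"ay":0,"az":0,"gripper":0.4},{"tx":-0.1,"ty":0,"tz":4.6,"ax":0,"ay":0,"az":0,"gripper":0.4},{"tx":-0.1,"ty":0,"tz":4.6,"ax":0,"ay":0,"az":0,"gripper":0.4}]' ;  python3 go.py .4357 -.0357 .061 1.5708
python3 - <<'E'
from h import *
p,d=env.read_camera("side"); s=p[:,:,::-1]
im=cv2.resize(s[110:260,290:430],None,fx=4,fy=4,interpolation=cv2.INTER_CUBIC)[:600]
cv2.imwrite("pics/v11.png",im)
E
```

```text
clock: 16.8
ee_pos: [0.4364, -0.0358, 0.0633]
tool_rot: [0.707, 0.707, 0.0, 0.0]
contact_force: [-0.2, -0.1, -0.8]
width: 0.046
pose [ 0.4364 -0.0358  0.0633] t=16.80 w=0.0460 F [-0.2 -0.1 -0.8] -> t [ 0.01 -0.07  0.23] a [0.    0.    0.001] q [ 0.74  0.16 -0.8   2.08  0.14  0.95 -0.13]
```

View pics/v11.png

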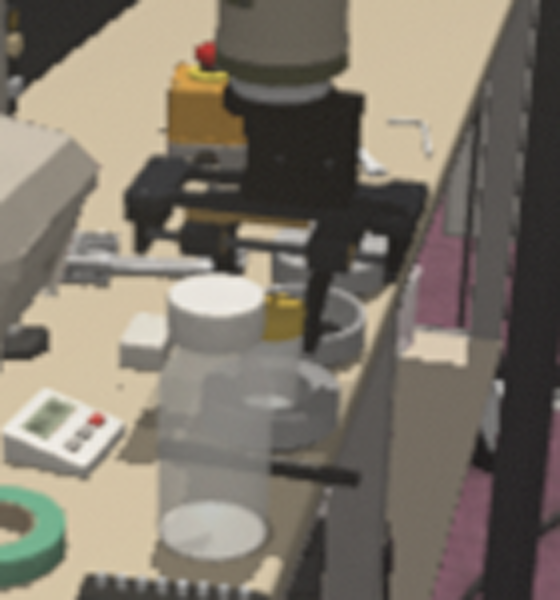

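Jar is in its bore (yellow cap at about (283,315) in the crop); 2 mm more, then release and rise.

```bash
python3 -m crank '[{"tx":0,"ty":0,"tz":0.2,"ax":0,"ay":0,"az":0,"gripper":0.4},{"tx":0,"ty":0,"tz":0.2,"ax":0,"ay":0,"az":0,"gripper":0.4},{"tx":0,"ty":0,"tz":0.2,"ax":0,"ay":0,"az":0,"gripper":0.6},{"tx":0,"ty":0,"tz":0.2,"ax":0,"ay":0,"az":0,"gripper":0.8},{"tx":0,"ty":0,"tz":0.2,"ax":0,"ay":0,"az":0,"gripper":0.9},{"tx":0,"ty":0,"tz":0.2,"ax":0,"ay":0,"az":0,"gripper":1},{"tx":0,"ty":0,"tz":-2,"ax":0,"ay":0,"az":0,"gripper":1},{"tx":0,"ty":0,"tz":-5,"ax":0,"ay":0,"az":0,"gripper":1},{"tx":0,"ty":0,"tz":-9,"ax":0,"ay":0,"az":0,"gripper":1},{"tx":0,"ty":0,"tz":-13,"ax":0,"ay":0,"az":0,"gripper":1},{"tx":0,"ty":0,"tz":-17,"ax":0,"ay":0,"az":0,"gripper":1},{"tx":0,"ty":0,"tz":-20,"ax":0,"ay":0,"az":0,"gripper":1}]' ;  python3 go.py .439 .1136 .21 1.5708
python3 - <<'E'
from h import *
p,d=env.read_camera("side"); s=p[:,:,::-1]
im=cv2.resize(s[110:260,290:430],None,fx=4,fy=4,interpolation=cv2.INTER_CUBIC)[:600]
import ov; ov.ring(im,"side",ov.B,.029,.169,(0,0,255),4,290,110); ov.ring(im,"side",ov.JH,.0235,.087,(0,255,0),4,290,110)
cv2.imwrite("pics/v12.png",im)
E
```

```text
clock: 18.05
ee_pos: [0.4365, -0.0357, 0.2657]
tool_rot: [0.707, 0.708, 0.0, 0.001]
contact_force: [0.2, -0.0, 1.0]
width: 0.0873
pose [ 0.4365 -0.0357  0.2657] t=18.05 w=0.0873 F [ 0.2 -0.   1. ] -> t [14.93  0.25  5.56] a [0.002 0.001 0.001] q [ 0.82 -0.09 -0.78  1.82 -0.07  1.39  0.06]
```

View pics/v12.png

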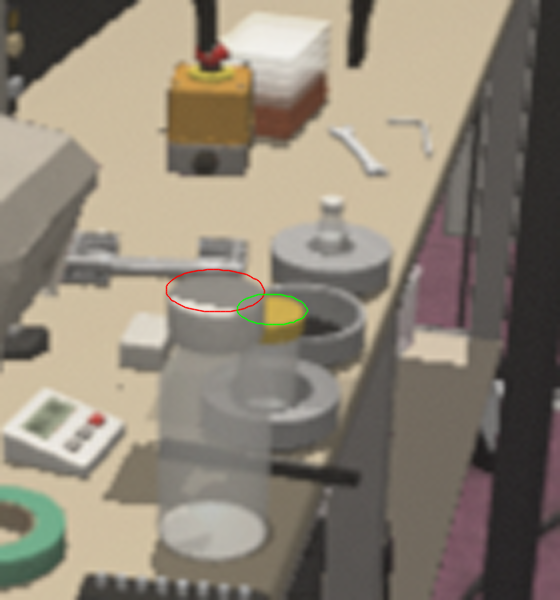

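```bash
python3 -m crank '[{"tx":4,"ty":0.2,"tz":0,"ax":0,"ay":0,"az":0,"gripper":1},{"tx":8,"ty":0.2,"tz":0,"ax":0,"ay":0,"az":0,"gripper":1},{"tx":12,"ty":0.2,"tz":0,"ax":0,"ay":0,"az":0,"gripper":1},{"tx":15,"ty":0.2,"tz":1,"ax":0,"ay":0,"az":0,"gripper":1},{"tx":15,"ty":0.2,"tz":3,"ax":0,"ay":0,"az":0,"gripper":1},{"tx":15,"ty":0.2,"tz":5,"ax":0,"ay":0,"az":0,"gripper":1},{"tx":15,"ty":0.2,"tz":6.5,"ax":0,"ay":0,"az":0,"gripper":1},{"tx":15,"ty":0.2,"tz":6.5,"ax":0,"ay":0,"az":0,"gripper":1},{"tx":15,"ty":0.2,"tz":6.5,"ax":0,"ay":0,"az":0,"gripper":1}]' ;  python3 go.py .439 .1136 .143 1.5708
python3 - <<'E'
from h import *
p,d=env.read_camera("side"); s=p[:,:,::-1]
im=cv2.resize(s[110:260,290:430],None,fx=4,fy=4,interpolation=cv2.INTER_CUBIC)[:600]
cv2.imwrite("pics/v13.png",im)
E
```

```text
clock: 19.0
ee_pos: [0.4381, 0.1143, 0.1984]
tool_rot: [0.707, 0.708, -0.0, -0.0]
contact_force: [-0.6, 0.0, 0.3]
width: 0.0871
pose [0.4381 0.1143 0.1984] t=19.00 w=0.0871 F [-0.6  0.   0.3] -> t [-0.07  0.09  5.54] a [-0.    -0.     0.001] q [ 0.66  0.02 -1.01  1.88  0.02  1.25 -0.35]
```

View pics/v13.png

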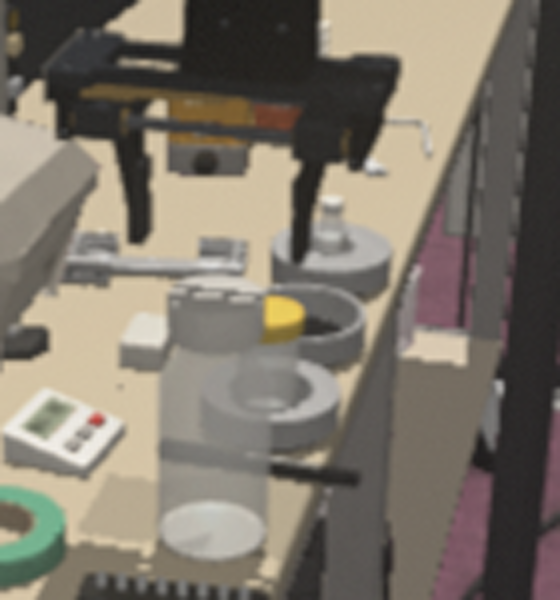

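```bash
python3 -m crank '[{"tx":0,"ty":0.1,"tz":2,"ax":0,"ay":0,"az":0,"gripper":1},{"tx":0,"ty":0.1,"tz":4,"ax":0,"ay":0,"az":0,"gripper":1},{"tx":0,"ty":0.1,"tz":5.4,"ax":0,"ay":0,"az":0,"gripper":1},{"tx":0,"ty":0.1,"tz":5.4,"ax":0,"ay":0,"az":0,"gripper":1},{"tx":0,"ty":0.1,"tz":5.4,"ax":0,"ay":0,"az":0,"gripper":0.8},{"tx":0,"ty":0.1,"tz":5.4,"ax":0,"ay":0,"az":0,"gripper":0.7},{"tx":0,"ty":0.1,"tz":5.4,"ax":0,"ay":0,"az":0,"gripper":0.6},{"tx":0,"ty":0.1,"tz":5.4,"ax":0,"ay":0,"az":0,"gripper":0.5},{"tx":0,"ty":0.1,"tz":5.4,"ax":0,"ay":0,"az":0,"gripper":0.5},{"tx":0,"ty":0.1,"tz":5.4,"ax":0,"ay":0,"az":0,"gripper":0.5}]' 20 ;  python3 go.py .439 .1136 .143 1.5708
python3 - <<'E'
from h import *
p,d=env.read_camera("side"); s=p[:,:,::-1]
im=cv2.resize(s[110:260,290:430],None,fx=4,fy=4,interpolation=cv2.INTER_CUBIC)[:600]
cv2.imwrite("pics/v14.png",im)
E
```

```text
clock: 20.05
ee_pos: [0.4393, 0.1142, 0.1445]
tool_rot: [0.707, 0.707, 0.0, 0.0]
contact_force: [-1.0, -0.2, 3.3]
width: 0.058
pose [0.4393 0.1142 0.1445] t=20.05 w=0.0580 F [-1.  -0.2  3.3] -> t [-0.06 -0.03  0.15] a [0.001 0.    0.001] q [ 0.63  0.1  -1.01  1.95  0.1   1.14 -0.42]
```

View pics/v14.png

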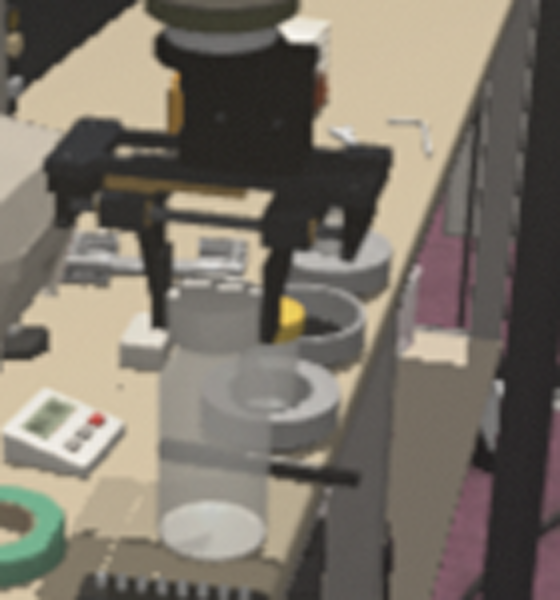

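```bash
python3 -m crank '[{"tx":0,"ty":0,"tz":0,"ax":0,"ay":0,"az":0,"gripper":0.5},{"tx":0,"ty":0,"tz":-1,"ax":0,"ay":0,"az":0,"gripper":0.5},{"tx":0,"ty":0,"tz":-3,"ax":0,"ay":0,"az":0,"gripper":0.5},{"tx":0,"ty":0,"tz":-6,"ax":0,"ay":0,"az":0,"gripper":0.5},{"tx":0,"ty":0,"tz":-9,"ax":0,"ay":0,"az":0,"gripper":0.5},{"tx":0,"ty":0,"tz":-12,"ax":0,"ay":0,"az":0,"gripper":0.5},{"tx":0,"ty":0,"tz":-15,"ax":0,"ay":0,"az":0,"gripper":0.5},{"tx":0,"ty":0,"tz":-17,"ax":0,"ay":0,"az":0,"gripper":0.5},{"tx":0,"ty":0,"tz":-17,"ax":0,"ay":0,"az":0,"gripper":0.5}]' 30 ;  python3 go.py .4407 -.1581 .315 1.5708
```

```text
clock: 21.0
ee_pos: [0.4399, 0.1147, 0.3166]
tool_rot: [0.707, 0.708, 0.001, 0.001]
contact_force: [-0.1, 0.5, -1.5]
width: 0.0576
pose [0.4399 0.1147 0.3166] t=21.00 w=0.0576 F [-0.1  0.5 -1.5] -> t [-27.28   0.04   0.16] a [0.004 0.    0.001] q [ 0.7  -0.07 -0.98  1.69 -0.06  1.49 -0.28]
```

```bash
python3 -m crank '[{"tx":-1.5,"ty":0,"tz":0,"ax":0,"ay":0,"az":0,"gripper":0.5},{"tx":-4,"ty":0,"tz":0,"ax":0,"ay":0,"az":0,"gripper":0.5},{"tx":-7,"ty":0,"tz":0,"ax":0,"ay":0,"az":0,"gripper":0.5},{"tx":-10,"ty":0,"tz":0,"ax":0,"ay":0,"az":0,"gripper":0.5},{"tx":-13,"ty":0,"tz":0,"ax":0,"ay":0,"az":0,"gripper":0.5},{"tx":-16,"ty":0,"tz":0,"ax":0,"ay":0,"az":0,"gripper":0.5},{"tx":-19,"ty":0,"tz":0,"ax":0,"ay":0,"az":0,"gripper":0.5},{"tx":-22,"ty":0,"tz":0,"ax":0,"ay":0,"az":0,"gripper":0.5},{"tx":-25,"ty":0,"tz":0,"ax":0,"ay":0,"az":0,"gripper":0.5},{"tx":-27,"ty":0,"tz":0,"ax":0,"ay":0,"az":0,"gripper":0.5},{"tx":-27.3,"ty":0,"tz":0,"ax":0,"ay":0,"az":0,"gripper":0.5},{"tx":-27.3,"ty":0,"tz":2,"ax":0,"ay":0,"az":0,"gripper":0.5}]' 30 ;  python3 go.py .4407 -.1581 .2 1.5708
```

```text
clock: 22.2
ee_pos: [0.44, -0.1591, 0.2948]
tool_rot: [0.707, 0.707, 0.001, 0.001]
contact_force: [0.2, 0.6, -2.6]
width: 0.0575
pose [ 0.44   -0.1591  0.2948] t=22.20 w=0.0575 F [ 0.2  0.6 -2.6] -> t [0.11 0.05 9.48] a [0.002 0.    0.   ] q [ 0.93 -0.02 -0.66  1.71 -0.01  1.45  0.27]
```

```bash
python3 -m crank '[{"tx":0.1,"ty":0.1,"tz":2,"ax":0,"ay":0,"az":0,"gripper":0.5},{"tx":0.1,"ty":0.1,"tz":4,"ax":0,"ay":0,"az":0,"gripper":0.5},{"tx":0.1,"ty":0.1,"tz":6,"ax":0,"ay":0,"az":0,"gripper":0.5},{"tx":0.1,"ty":0.1,"tz":8,"ax":0,"ay":0,"az":0,"gripper":0.5},{"tx":0.1,"ty":0.1,"tz":9.5,"ax":0,"ay":0,"az":0,"gripper":0.5},{"tx":0.1,"ty":0.1,"tz":10.3,"ax":0,"ay":0,"az":0,"gripper":0.5},{"tx":0.1,"ty":0.1,"tz":10.3,"ax":0,"ay":0,"az":0,"gripper":0.5},{"tx":0.1,"ty":0.1,"tz":10.3,"ax":0,"ay":0,"az":0,"gripper":0.5}]' 30 ;  python3 go.py .4407 -.1581 .1525 1.5708
python3 - <<'E'
from h import *
p,d=env.read_camera("side"); s=p[:,:,::-1]
im=cv2.resize(s[90:240,290:430],None,fx=4,fy=4,interpolation=cv2.INTER_CUBIC)[:600]
cv2.imwrite("pics/v15.png",im)
E
```

```text
clock: 23.0
ee_pos: [0.4406, -0.1575, 0.1916]
tool_rot: [0.707, 0.708, 0.0, 0.0]
contact_force: [0.7, -0.5, -1.7]
width: 0.0574
pose [ 0.4406 -0.1575  0.1916] t=23.00 w=0.0574 F [ 0.7 -0.5 -1.7] -> t [-0.06  0.01  3.91] a [0.    0.    0.001] q [ 0.91  0.05 -0.67  1.87  0.03  1.23  0.23]
```

View pics/v15.png

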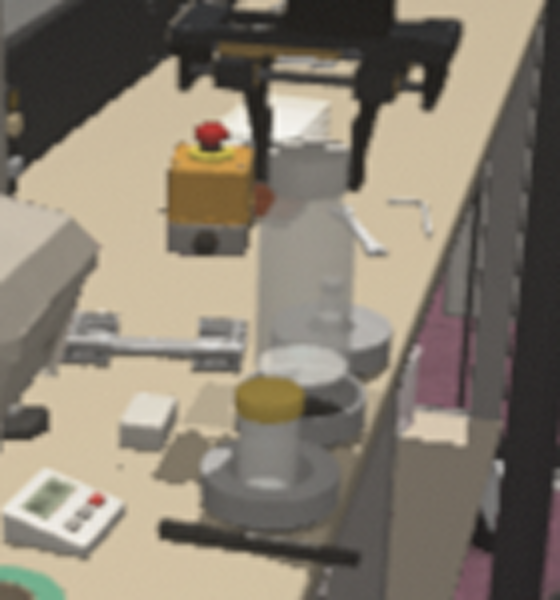

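```bash
python3 -m crank '[{"tx":0,"ty":0,"tz":0.7,"ax":0,"ay":0,"az":0,"gripper":0.5},{"tx":0,"ty":0,"tz":1.4,"ax":0,"ay":0,"az":0,"gripper":0.5},{"tx":0,"ty":0,"tz":2.1,"ax":0,"ay":0,"az":0,"gripper":0.5},{"tx":0,"ty":0,"tz":2.8,"ax":0,"ay":0,"az":0,"gripper":0.5},{"tx":0,"ty":0,"tz":3.4,"ax":0,"ay":0,"az":0,"gripper":0.5},{"tx":0,"ty":0,"tz":3.8,"ax":0,"ay":0,"az":0,"gripper":0.5},{"tx":0,"ty":0,"tz":3.9,"ax":0,"ay":0,"az":0,"gripper":0.5},{"tx":0,"ty":0,"tz":3.9,"ax":0,"ay":0,"az":0,"gripper":0.5},{"tx":0,"ty":0,"tz":3.9,"ax":0,"ay":0,"az":0,"gripper":0.5}]' 30 ;  python3 go.py .4407 -.1581 .1515 1.5708
python3 - <<'E'
from h import *
p,d=env.read_camera("side"); s=p[:,:,::-1]
im=cv2.resize(s[90:240,290:430],None,fx=4,fy=4,interpolation=cv2.INTER_CUBIC)[:600]
cv2.imwrite("pics/v16.png",im)
E
```

```text
clock: 23.95
ee_pos: [0.4406, -0.1579, 0.1524]
tool_rot: [0.707, 0.707, 0.0, 0.0]
contact_force: [0.0, 0.2, -2.1]
width: 0.0574
pose [ 0.4406 -0.1579  0.1524] t=23.95 w=0.0574 F [ 0.   0.2 -2.1] -> t [-0.02  0.01  0.09] a [0.    0.    0.001] q [ 0.9   0.09 -0.68  1.92  0.06  1.15  0.2 ]
```

View pics/v16.png

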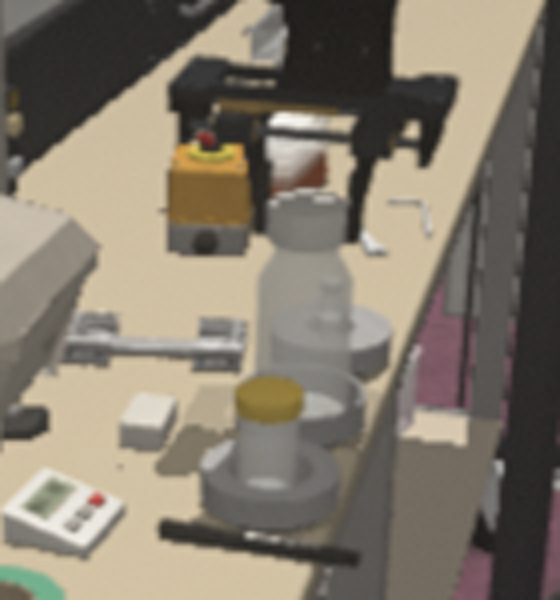

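```bash
python3 -m crank '[{"tx":0,"ty":0,"tz":0.1,"ax":0,"ay":0,"az":0,"gripper":0.5},{"tx":0,"ty":0,"tz":0.1,"ax":0,"ay":0,"az":0,"gripper":0.5},{"tx":0,"ty":0,"tz":0.1,"ax":0,"ay":0,"az":0,"gripper":0.7},{"tx":0,"ty":0,"tz":0.1,"ax":0,"ay":0,"az":0,"gripper":0.8},{"tx":0,"ty":0,"tz":0.1,"ax":0,"ay":0,"az":0,"gripper":0.9},{"tx":0,"ty":0,"tz":0.1,"ax":0,"ay":0,"az":0,"gripper":1},{"tx":0,"ty":0,"tz":0.1,"ax":0,"ay":0,"az":0,"gripper":1},{"tx":0,"ty":0,"tz":-2,"ax":0,"ay":0,"az":0,"gripper":1},{"tx":0,"ty":0,"tz":-5,"ax":0,"ay":0,"az":0,"gripper":1},{"tx":0,"ty":0,"tz":-9,"ax":0,"ay":0,"az":0,"gripper":1},{"tx":0,"ty":0,"tz":-13,"ax":0,"ay":0,"az":0,"gripper":1},{"tx":3,"ty":0,"tz":-13,"ax":0,"ay":0,"az":0,"gripper":1}]' 20 ;  python3 go.py .434 .22 .25 0.101
python3 - <<'E'
from h import *
p,d=env.read_camera("side"); s=p[:,:,::-1]
im=cv2.resize(s[90:240,290:430],None,fx=4,fy=4,interpolation=cv2.INTER_CUBIC)[:600]
cv2.imwrite("pics/v17.png",im)
E
```

```text
clock: 25.2
ee_pos: [0.442, -0.131, 0.2868]
tool_rot: [0.709, 0.706, 0.001, 0.003]
contact_force: [-0.2, -0.3, -0.9]
width: 0.0871
pose [ 0.442  -0.131   0.2868] t=25.20 w=0.0871 F [-0.2 -0.3 -0.9] -> t [35.11 -0.98  3.57] a [ 0.007 -0.002  1.465] q [ 0.9  -0.04 -0.68  1.74 -0.02  1.42  0.22]
```

View pics/v17.png

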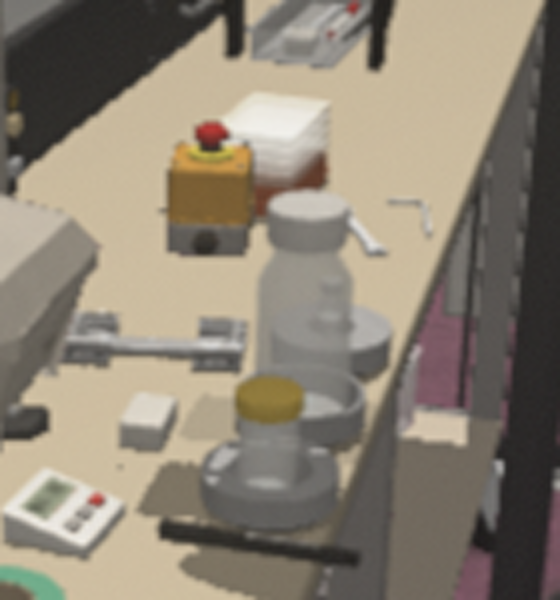

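Run:
```python
from h import *
P=cloud("top",np.load("pics/top1.npy")); t=np.array([.567,.393]); r=np.linalg.norm(t); e=t/r; nrm=np.array([-e[1],e[0]])
m=P[...,2]>.12
a=P[...,:2]@e; b=P[...,:2]@nrm
for rr in np.arange(.2,.85,.04):
    k=m&(abs(a-rr)<.02)&(abs(b)<.2)
    if k.sum(): 
        kk=k&(P[...,2]>np.percentile(P[k][:,2],20)); print(round(rr,2),"max z",P[k][:,2].max().round(3),"lateral",b[k].min().round(2),b[k].max().round(2), "z at centre",np.round(np.median(P[m&(abs(a-rr)<.01)&(abs(b)<.02)][:,2]),3))
```

```text
0.2 max z 0.679 lateral -0.2 -0.06 z at centre nan
0.24 max z 0.683 lateral -0.2 -0.06 z at centre nan
0.28 max z 1.308 lateral -0.2 -0.07 z at centre nan
0.32 max z 0.643 lateral -0.2 -0.08 z at centre nan
0.36 max z 0.629 lateral -0.18 -0.07 z at centre nan
0.4 max z 0.608 lateral -0.17 -0.06 z at centre nan
0.44 max z 0.59 lateral -0.15 -0.04 z at centre nan
0.48 max z 0.578 lateral -0.14 -0.02 z at centre nan
0.52 max z 0.565 lateral -0.12 -0.01 z at centre 0.519
0.56 max z 0.553 lateral -0.2 0.01 z at centre 0.523
0.6 max z 0.541 lateral -0.2 0.06 z at centre 0.513
0.64 max z 0.529 lateral -0.2 0.08 z at centre 0.516
0.68 max z 0.519 lateral -0.2 0.06 z at centre 0.502
0.72 max z 0.714 lateral -0.2 0.16 z at centre 0.495
0.76 max z 0.667 lateral -0.2 0.2 z at centre nan
0.8 max z 0.655 lateral -0.2 0.2 z at centre nan
0.84 max z 0.656 lateral -0.2 0.2 z at centre 0.55
  return _methods._mean(a, axis=axis, dtype=dtype,
  ret = ret.dtype.type(ret / rcount)
```

```bash
python3 -m crank '[{"tx":4,"ty":0,"tz":0,"ax":0,"ay":0,"az":-0.14,"gripper":1},{"tx":8,"ty":0,"tz":0,"ax":0,"ay":0,"az":-0.28,"gripper":1},{"tx":12,"ty":0,"tz":0,"ax":0,"ay":0,"az":-0.42,"gripper":1},{"tx":16,"ty":0,"tz":0,"ax":0,"ay":0,"az":-0.56,"gripper":1},{"tx":20,"ty":0,"tz":0,"ax":0,"ay":0,"az":-0.7,"gripper":1},{"tx":24,"ty":0,"tz":0,"ax":0,"ay":0,"az":-0.84,"gripper":1},{"tx":28,"ty":0,"tz":0,"ax":0,"ay":0,"az":-0.98,"gripper":1},{"tx":32,"ty":0,"tz":0,"ax":0,"ay":0,"az":-1.12,"gripper":1},{"tx":35,"ty":-1,"tz":0,"ax":0,"ay":0,"az":-1.26,"gripper":1},{"tx":35,"ty":-1,"tz":0,"ax":0,"ay":0,"az":-1.4,"gripper":1},{"tx":35,"ty":-1,"tz":2,"ax":0,"ay":0,"az":-1.54,"gripper":1},{"tx":35,"ty":-1,"tz":4,"ax":0,"ay":0,"az":-1.67,"gripper":1}]' 15 ;  python3 go.py .434 .22 .12 3.243
python3 - <<'E'
from h import *
p,d=env.read_camera("side"); s=p[:,:,::-1]
cv2.imwrite("pics/v18.png",s)
im=s[180:300,270:410].copy(); im=cv2.resize(im,None,fx=5,fy=5,interpolation=cv2.INTER_CUBIC)
import ov; ov.rect(im,"side",ov.C,.11,.032,ov.ca,.026,(0,0,255),5,270,180);ov.rect(im,"side",ov.C,.11,.032,ov.ca,0,(255,0,0),5,270,180);cv2.imwrite("pics/v19.png",im[:600])
E
```

```text
clock: 26.45
ee_pos: [0.43, 0.2226, 0.2416]
tool_rot: [-0.053, 0.999, 0.0, 0.0]
contact_force: [-0.3, 0.4, -0.0]
width: 0.0871
pose [0.43   0.2226 0.2416] t=26.45 w=0.0871 F [-0.3  0.4 -0. ] -> t [-0.36 -0.31 12.16] a [0.    0.001 0.005] q [ 0.5   0.11 -1.12  1.75  0.1   1.35  1.04]
```

View pics/v18.png

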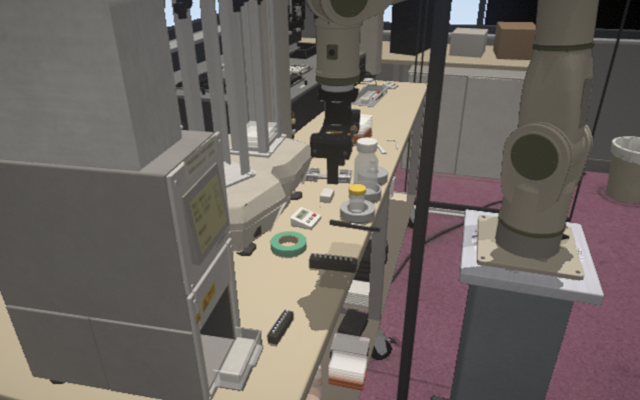

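View pics/v19.png

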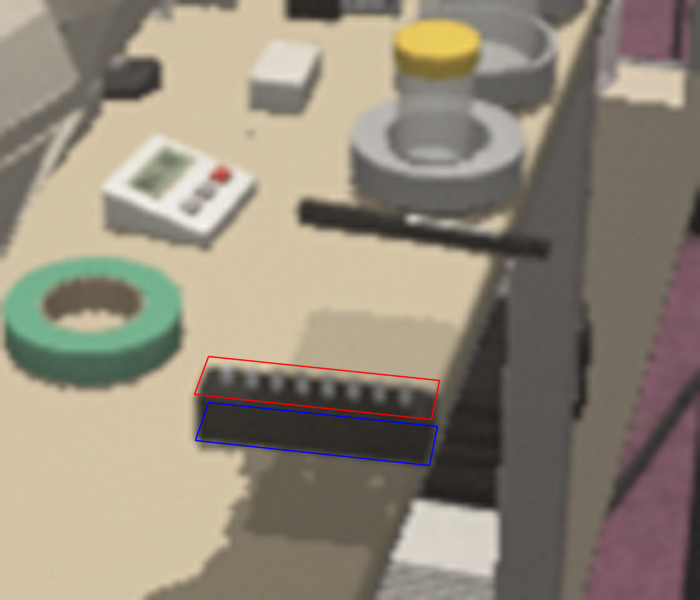

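```bash
python3 -m crank '[{"tx":-0.35,"ty":-0.3,"tz":3,"ax":0,"ay":0,"az":0,"gripper":1},{"tx":-0.35,"ty":-0.3,"tz":6,"ax":0,"ay":0,"az":0,"gripper":1},{"tx":-0.35,"ty":-0.3,"tz":9,"ax":0,"ay":0,"az":0,"gripper":1},{"tx":-0.35,"ty":-0.3,"tz":12,"ax":0,"ay":0,"az":0,"gripper":1},{"tx":-0.35,"ty":-0.3,"tz":15,"ax":0,"ay":0,"az":0,"gripper":1},{"tx":-0.35,"ty":-0.3,"tz":18,"ax":0,"ay":0,"az":0,"gripper":1},{"tx":-0.35,"ty":-0.3,"tz":18.5,"ax":0,"ay":0,"az":0,"gripper":1},{"tx":-0.35,"ty":-0.3,"tz":18.5,"ax":0,"ay":0,"az":0,"gripper":1}]' 15 ;  python3 go.py .434 .22 .006 3.243
python3 - <<'E'
from h import *
p,d=env.read_camera("side"); s=p[:,:,::-1]
im=s[180:300,270:410].copy(); im=cv2.resize(im,None,fx=5,fy=5,interpolation=cv2.INTER_CUBIC);cv2.imwrite("pics/v20.png",im[:600])
p,d=env.read_camera("top"); s=p[:,:,::-1]
im=s[165:265,230:350].copy(); im=cv2.resize(im,None,fx=5,fy=5,interpolation=cv2.INTER_CUBIC);cv2.imwrite("pics/v21.png",im[:600])
E
```

```text
clock: 27.3
ee_pos: [0.4334, 0.2196, 0.0572]
tool_rot: [-0.05, 0.999, 0.0, -0.001]
contact_force: [-0.4, -0.5, 0.4]
width: 0.0868
pose [0.4334 0.2196 0.0572] t=27.30 w=0.0868 F [-0.4 -0.5  0.4] -> t [-0.07  0.03  5.12] a [ 0.    -0.001 -0.002] q [ 0.34  0.37 -1.01  1.96  0.37  1.01  0.82]
```

View pics/v20.png

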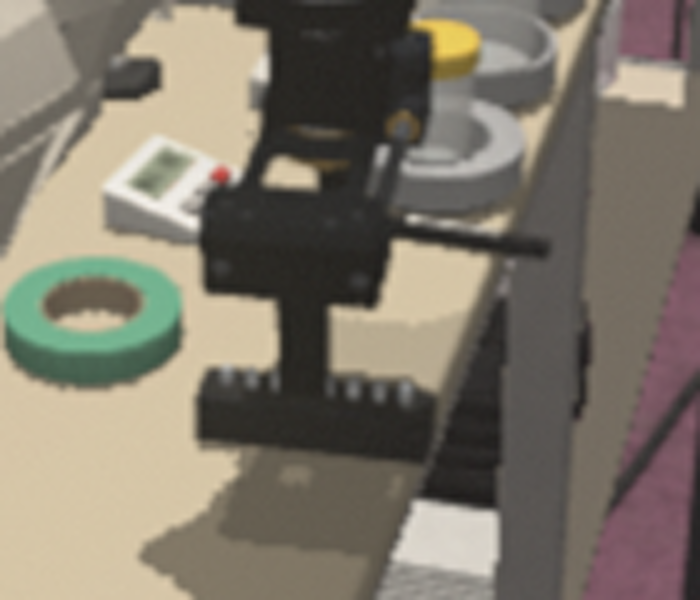

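View pics/v21.png

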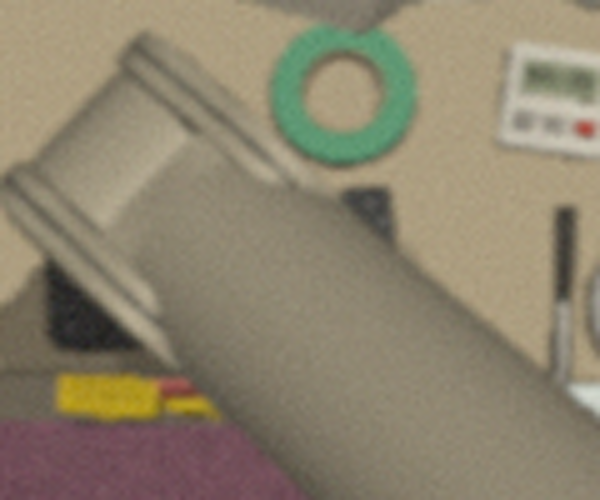

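```bash
python3 -m crank '[{"tx":0,"ty":0,"tz":2,"ax":0,"ay":0,"az":0,"gripper":1},{"tx":0,"ty":0,"tz":3.5,"ax":0,"ay":0,"az":0,"gripper":1},{"tx":0,"ty":0,"tz":4.5,"ax":0,"ay":0,"az":0,"gripper":1},{"tx":0,"ty":0,"tz":5,"ax":0,"ay":0,"az":0,"gripper":1},{"tx":0,"ty":0,"tz":5,"ax":0,"ay":0,"az":0,"gripper":1},{"tx":0,"ty":0,"tz":5,"ax":0,"ay":0,"az":0,"gripper":0.8},{"tx":0,"ty":0,"tz":5,"ax":0,"ay":0,"az":0,"gripper":0.6},{"tx":0,"ty":0,"tz":5,"ax":0,"ay":0,"az":0,"gripper":0.5}]' 8 ;  python3 go.py .434 .22 .006 3.243
```

```text
clock: 28.2
ee_pos: [0.4341, 0.2196, 0.0076]
tool_rot: [-0.05, 0.999, 0.0, 0.0]
contact_force: [0.1, -0.3, 0.5]
width: 0.0708
pose [0.4341 0.2196 0.0076] t=28.20 w=0.0708 F [ 0.1 -0.3  0.5] -> t [0.   0.04 0.16] a [ 0.     0.001 -0.001] q [ 0.27  0.45 -0.95  1.99  0.46  0.93  0.75]
```

```bash
python3 -m crank '[{"tx":0,"ty":0,"tz":0.1,"ax":0,"ay":0,"az":0,"gripper":0.5},{"tx":0,"ty":0,"tz":0.1,"ax":0,"ay":0,"az":0,"gripper":0.4},{"tx":0,"ty":0,"tz":0.1,"ax":0,"ay":0,"az":0,"gripper":0.3},{"tx":0,"ty":0,"tz":0.1,"ax":0,"ay":0,"az":0,"gripper":0.25},{"tx":0,"ty":0,"tz":0.1,"ax":0,"ay":0,"az":0,"gripper":0.25},{"tx":0,"ty":0,"tz":0.1,"ax":0,"ay":0,"az":0,"gripper":0.25},{"tx":0,"ty":0,"tz":0.1,"ax":0,"ay":0,"az":0,"gripper":0.25}]' 25 ;  python3 go.py .434 .22 .006 3.243
python3 - <<'E'
from h import *
p,d=env.read_camera("side"); s=p[:,:,::-1]
im=s[180:300,270:410].copy(); im=cv2.resize(im,None,fx=5,fy=5,interpolation=cv2.INTER_CUBIC);cv2.imwrite("pics/v22.png",im[:600])
E
```

```text
clock: 28.9
ee_pos: [0.4338, 0.2195, 0.0062]
tool_rot: [-0.05, 0.999, -0.0, 0.0]
contact_force: [-0.9, 0.4, 0.1]
width: 0.0313
pose [0.4338 0.2195 0.0062] t=28.90 w=0.0313 F [-0.9  0.4  0.1] -> t [-0.02  0.04  0.02] a [-0.     0.    -0.001] q [ 0.27  0.45 -0.95  1.99  0.46  0.92  0.75]
```

View pics/v22.png

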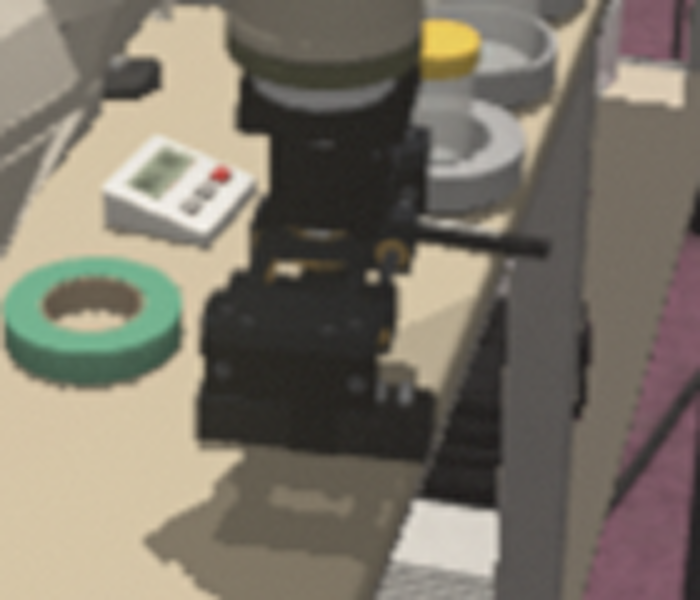

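```bash
python3 -m crank '[{"tx":0,"ty":0,"tz":-1,"ax":0,"ay":0,"az":0,"gripper":0.25},{"tx":0,"ty":0,"tz":-4,"ax":0,"ay":0,"az":0,"gripper":0.25},{"tx":0,"ty":0,"tz":-8,"ax":0,"ay":0,"az":0,"gripper":0.25},{"tx":0,"ty":0,"tz":-12,"ax":0,"ay":0,"az":0,"gripper":0.25},{"tx":0,"ty":0,"tz":-16,"ax":0,"ay":0,"az":0,"gripper":0.25},{"tx":0,"ty":0,"tz":-20,"ax":0,"ay":0,"az":0,"gripper":0.25},{"tx":0,"ty":0,"tz":-24,"ax":0,"ay":0,"az":0,"gripper":0.25},{"tx":0,"ty":0,"tz":-25,"ax":0,"ay":0,"az":0,"gripper":0.25},{"tx":0,"ty":0,"tz":-25,"ax":0,"ay":0,"az":0,"gripper":0.25}]' 30 ;  python3 go.py .46 -.12 .25 3.286;python3 go.py .5785 -.2505 .25 3.286
```

```text
clock: 29.85
ee_pos: [0.4343, 0.2199, 0.2576]
tool_rot: [-0.05, 0.999, -0.0, 0.001]
contact_force: [-0.1, 0.7, -1.7]
width: 0.0314
pose [0.4343 0.2199 0.2576] t=29.85 w=0.0314 F [-0.1  0.7 -1.7] -> t [  0.84 -34.08   0.77] a [-0.     0.003 -0.044] q [ 0.53  0.11 -1.14  1.72  0.1   1.38  1.04]
pose [0.4343 0.2199 0.2576] t=29.85 w=0.0314 F [-0.1  0.7 -1.7] -> t [ -9.64 -48.25   0.81] a [-0.     0.003 -0.044] q [ 0.53  0.11 -1.14  1.72  0.1   1.38  1.04]
```

```bash
python3 -m crank '[{"tx":0,"ty":-3,"tz":0,"ax":0,"ay":0,"az":0,"gripper":0.25},{"tx":0,"ty":-7,"tz":0,"ax":0,"ay":0,"az":0,"gripper":0.25},{"tx":0.5,"ty":-11,"tz":0,"ax":0,"ay":0,"az":-0.02,"gripper":0.25},{"tx":0.8,"ty":-15,"tz":0,"ax":0,"ay":0,"az":-0.04,"gripper":0.25},{"tx":0.8,"ty":-19,"tz":0,"ax":0,"ay":0,"az":-0.044,"gripper":0.25},{"tx":0.8,"ty":-23,"tz":0,"ax":0,"ay":0,"az":-0.044,"gripper":0.25},{"tx":0.8,"ty":-27,"tz":0,"ax":0,"ay":0,"az":-0.044,"gripper":0.25},{"tx":0.8,"ty":-31,"tz":0,"ax":0,"ay":0,"az":-0.044,"gripper":0.25},{"tx":-1,"ty":-35,"tz":0,"ax":0,"ay":0,"az":-0.044,"gripper":0.25},{"tx":-4,"ty":-39,"tz":0,"ax":0,"ay":0,"az":-0.044,"gripper":0.25},{"tx":-7,"ty":-43,"tz":0,"ax":0,"ay":0,"az":-0.044,"gripper":0.25},{"tx":-9.6,"ty":-47,"tz":0,"ax":0,"ay":0,"az":-0.044,"gripper":0.25}]' 30 ;  python3 go.py .5785 -.2505 .10 3.286
```

```text
clock: 31.05
ee_pos: [0.5768, -0.2398, 0.2534]
tool_rot: [-0.072, 0.997, 0.001, -0.002]
contact_force: [-0.1, 0.3, 0.6]
width: 0.0313
pose [ 0.5768 -0.2398  0.2534] t=31.05 w=0.0313 F [-0.1  0.3  0.6] -> t [-0.06 -1.11 15.33] a [ 0.002 -0.003 -0.   ] q [ 0.85  0.41 -0.72  1.38  0.27  1.45  1.86]
```

```bash
python3 -m crank '[{"tx":0,"ty":-1.1,"tz":2,"ax":0,"ay":0,"az":0,"gripper":0.25},{"tx":0,"ty":-1.1,"tz":5,"ax":0,"ay":0,"az":0,"gripper":0.25},{"tx":0,"ty":-1.1,"tz":8,"ax":0,"ay":0,"az":0,"gripper":0.25},{"tx":0,"ty":-1.1,"tz":11,"ax":0,"ay":0,"az":0,"gripper":0.25},{"tx":0,"ty":-1.1,"tz":14,"ax":0,"ay":0,"az":0,"gripper":0.25},{"tx":0,"ty":-1.1,"tz":17,"ax":0,"ay":0,"az":0,"gripper":0.25},{"tx":0,"ty":-1.1,"tz":18.5,"ax":0,"ay":0,"az":0,"gripper":0.25},{"tx":0,"ty":-1.1,"tz":18.5,"ax":0,"ay":0,"az":0,"gripper":0.25},{"tx":0,"ty":-1.1,"tz":18.5,"ax":0,"ay":0,"az":0,"gripper":0.25}]' 30 ;  python3 go.py .5785 -.2505 .014 3.286
python3 - <<'E'
from h import *
p,d=env.read_camera("side"); s=p[:,:,::-1]
im=s[100:220,280:420].copy(); im=cv2.resize(im,None,fx=5,fy=5,interpolation=cv2.INTER_CUBIC);cv2.imwrite("pics/v23.png",im[:600])
E
```

```text
clock: 31.95
ee_pos: [0.5782, -0.2491, 0.0716]
tool_rot: [-0.072, 0.997, 0.0, 0.0]
contact_force: [-0.7, 0.5, -0.6]
width: 0.0311
pose [ 0.5782 -0.2491  0.0716] t=31.95 w=0.0311 F [-0.7  0.5 -0.6] -> t [-0.01 -0.14  5.76] a [0. 0. 0.] q [ 0.84  0.55 -0.67  1.59  0.37  1.13  1.8 ]
```

View pics/v23.png

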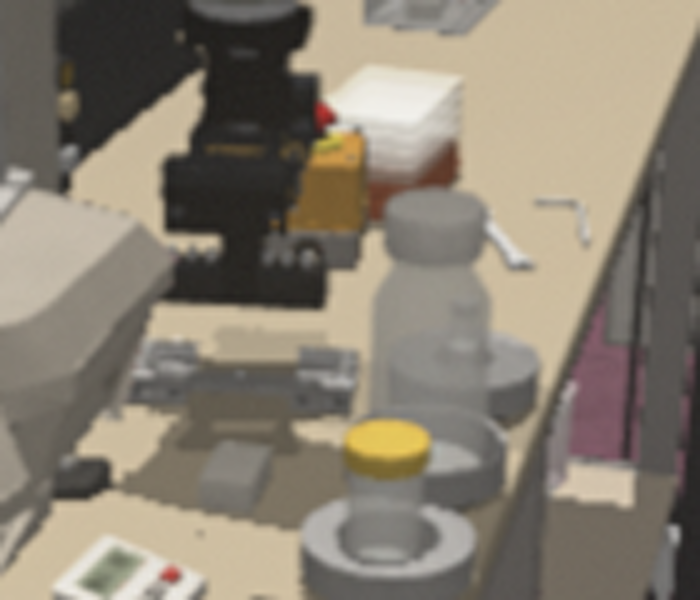

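```bash
python3 -m crank '[{"tx":0,"ty":-0.1,"tz":1,"ax":0,"ay":0,"az":0,"gripper":0.25},{"tx":0,"ty":-0.1,"tz":2,"ax":0,"ay":0,"az":0,"gripper":0.25},{"tx":0,"ty":-0.1,"tz":3,"ax":0,"ay":0,"az":0,"gripper":0.25},{"tx":0,"ty":-0.1,"tz":4,"ax":0,"ay":0,"az":0,"gripper":0.25},{"tx":0,"ty":-0.1,"tz":4.8,"ax":0,"ay":0,"az":0,"gripper":0.25},{"tx":0,"ty":-0.1,"tz":5.4,"ax":0,"ay":0,"az":0,"gripper":0.25},{"tx":0,"ty":-0.1,"tz":5.6,"ax":0,"ay":0,"az":0,"gripper":0.25},{"tx":0,"ty":-0.1,"tz":5.6,"ax":0,"ay":0,"az":0,"gripper":0.25},{"tx":0,"ty":-0.1,"tz":5.6,"ax":0,"ay":0,"az":0,"gripper":0.25}]' 30 ;  python3 go.py .5785 -.2505 .0142 3.286
python3 - <<'E'
from h import *
p,d=env.read_camera("side"); s=p[:,:,::-1]
im=s[100:220,280:420].copy(); im=cv2.resize(im,None,fx=5,fy=5,interpolation=cv2.INTER_CUBIC);cv2.imwrite("pics/v24.png",im[:600])
E
```

```text
clock: 32.9
ee_pos: [0.578, -0.2513, 0.0152]
tool_rot: [-0.072, 0.997, -0.001, 0.0]
contact_force: [0.7, -5.6, -3.7]
width: 0.0317
pose [ 0.578  -0.2513  0.0152] t=32.90 w=0.0317 F [ 0.7 -5.6 -3.7] -> t [-0.06  0.08  0.1 ] a [-0.001  0.    -0.001] q [ 0.82  0.62 -0.64  1.62  0.41  1.04  1.77]
```

View pics/v24.png

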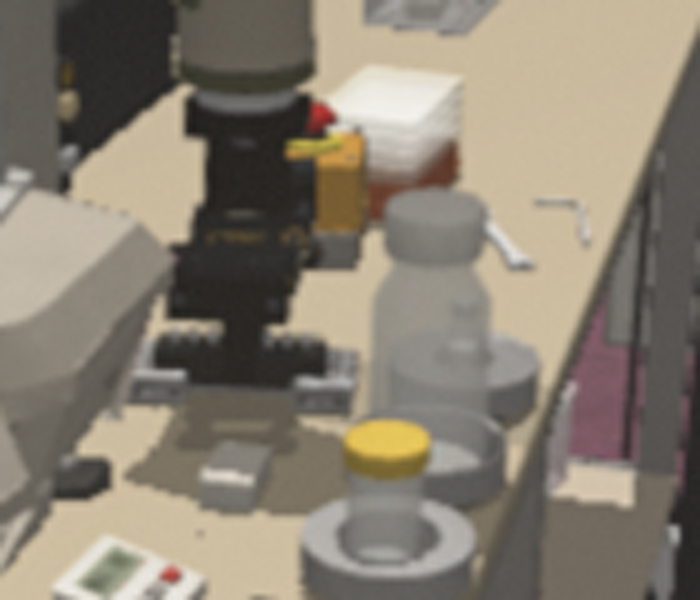

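```bash
python3 -m crank '[{"tx":0,"ty":-0.15,"tz":0,"ax":0,"ay":0,"az":0,"gripper":0.25},{"tx":0,"ty":-0.2,"tz":0.05,"ax":0,"ay":0,"az":0,"gripper":0.25},{"tx":0,"ty":-0.2,"tz":0.1,"ax":0,"ay":0,"az":0,"gripper":0.25},{"tx":0,"ty":-0.2,"tz":0.1,"ax":0,"ay":0,"az":0,"gripper":0.25}]' 30 ;  python3 go.py .5785 -.2505 .0142 3.286
```

```text
clock: 33.35
ee_pos: [0.5783, -0.2518, 0.0144]
tool_rot: [-0.072, 0.997, 0.0, -0.0]
contact_force: [-2.3, 1.2, 2.4]
width: 0.0312
pose [ 0.5783 -0.2518  0.0144] t=33.35 w=0.0312 F [-2.3  1.2  2.4] -> t [-0.03  0.13  0.02] a [ 0. -0.  0.] q [ 0.82  0.62 -0.64  1.62  0.41  1.04  1.77]
```

```bash
python3 -m crank '[{"tx":0,"ty":0,"tz":0,"ax":0,"ay":0,"az":0,"gripper":0.45},{"tx":0,"ty":0,"tz":0,"ax":0,"ay":0,"az":0,"gripper":0.6},{"tx":0,"ty":0,"tz":0,"ax":0,"ay":0,"az":0,"gripper":0.65},{"tx":0,"ty":0,"tz":0,"ax":0,"ay":0,"az":0,"gripper":0.65},{"tx":0,"ty":0,"tz":-1,"ax":0,"ay":0,"az":0,"gripper":0.65},{"tx":0,"ty":0,"tz":-3,"ax":0,"ay":0,"az":0,"gripper":0.65},{"tx":0,"ty":0,"tz":-7,"ax":0,"ay":0,"az":0,"gripper":0.65},{"tx":0,"ty":0,"tz":-12,"ax":0,"ay":0,"az":0,"gripper":0.65},{"tx":0,"ty":0,"tz":-17,"ax":0,"ay":0,"az":0,"gripper":0.65},{"tx":0,"ty":0,"tz":-22,"ax":0,"ay":0,"az":0,"gripper":0.65},{"tx":0,"ty":0,"tz":-25,"ax":0,"ay":0,"az":0,"gripper":0.65}]' 20 ;  python3 go.py .45 .30 .30 3.286
```

```text
clock: 34.45
ee_pos: [0.5792, -0.2521, 0.2697]
tool_rot: [-0.072, 0.997, -0.001, 0.002]
contact_force: [0.6, 0.2, -1.0]
width: 0.0565
pose [ 0.5792 -0.2521  0.2697] t=34.45 w=0.0565 F [ 0.6  0.2 -1. ] -> t [ 4.81 56.48 -3.21] a [-0.003  0.004  0.   ] q [ 0.86  0.41 -0.72  1.34  0.27  1.48  1.88]
```

```bash
python3 -m crank '[{"tx":4,"ty":3,"tz":-2,"ax":0,"ay":0,"az":0,"gripper":0.65},{"tx":8,"ty":6,"tz":-3,"ax":0,"ay":0,"az":0,"gripper":0.65},{"tx":9,"ty":10,"tz":-3,"ax":0,"ay":0,"az":0,"gripper":0.65},{"tx":9,"ty":15,"tz":-3,"ax":0,"ay":0,"az":0,"gripper":0.65},{"tx":8,"ty":20,"tz":-3,"ax":0,"ay":0,"az":0,"gripper":0.65},{"tx":8,"ty":25,"tz":-3,"ax":0,"ay":0,"az":0,"gripper":0.65},{"tx":7,"ty":30,"tz":-3,"ax":0,"ay":0,"az":0,"gripper":0.65},{"tx":7,"ty":35,"tz":-3,"ax":0,"ay":0,"az":0,"gripper":0.65},{"tx":6,"ty":40,"tz":-3,"ax":0,"ay":0,"az":0,"gripper":0.65},{"tx":5,"ty":45,"tz":-3,"ax":0,"ay":0,"az":0,"gripper":0.65},{"tx":5,"ty":50,"tz":-3,"ax":0,"ay":0,"az":0,"gripper":0.65},{"tx":5,"ty":54,"tz":-3,"ax":0,"ay":0,"az":0,"gripper":0.65}]' 20
python3 - <<'E'
from h import *
import ov
p,d=env.read_camera("side"); s=p[:,:,::-1].copy(); cv2.imwrite("pics/s9.png",s)
im=s[130:230,300:420].copy(); im=cv2.resize(im,None,fx=6,fy=6,interpolation=cv2.INTER_CUBIC);cv2.imwrite("pics/v25.png",im[:600])
p,d=env.read_camera("top"); s=p[:,:,::-1].copy(); cv2.imwrite("pics/t9.png",s); np.save("pics/t9.npy",d)
im=s[150:250,340:475].copy(); im=cv2.resize(im,None,fx=5,fy=5,interpolation=cv2.INTER_CUBIC)
a=(5,340,150)
ov.ring(im,"top",ov.BH,.029,.176,(0,0,255),*a);ov.ring(im,"top",ov.JH,.0235,.087,(0,0,255),*a);ov.ring(im,"top",ov.VH,.009,.068,(0,0,255),*a)
ov.rect(im,"top",ov.CR,.11,.032,ov.cra,.034,(0,0,255),*a)
cv2.imwrite("pics/v26.png",im[:600])
E
```

```text
clock: 35.65
ee_pos: [0.4505, 0.2773, 0.2949]
tool_rot: [-0.072, 0.997, 0.0, 0.0]
contact_force: [1.4, 0.1, 0.2]
width: 0.0564
```

View pics/v25.png

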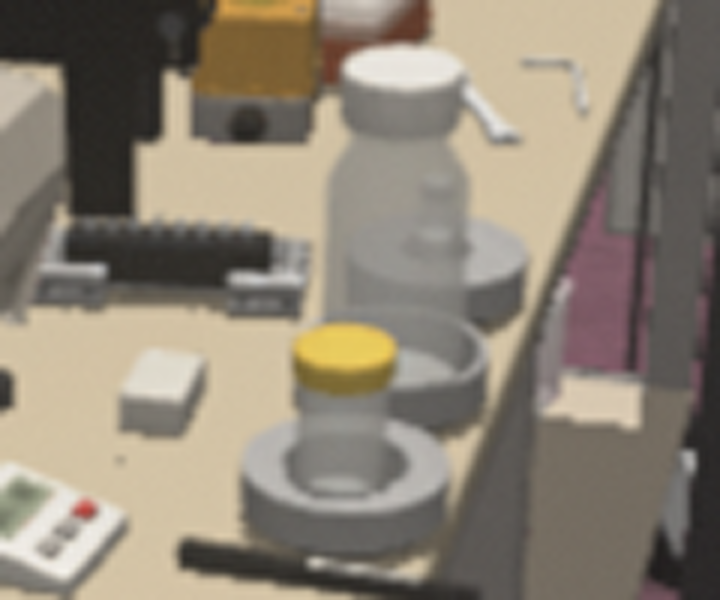

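View pics/v26.png

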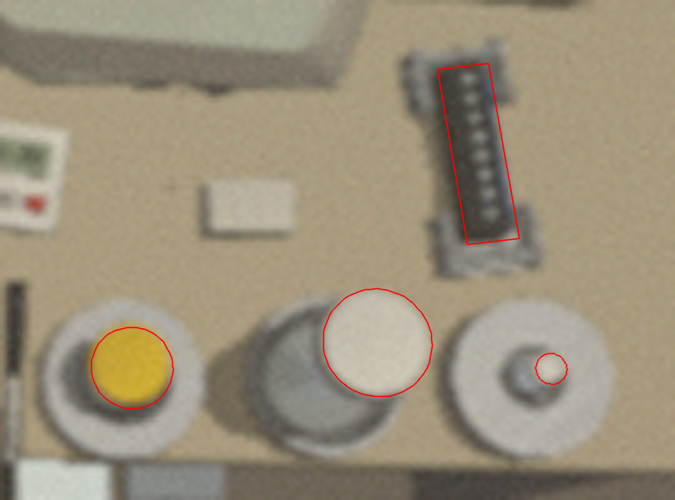

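Run:
```python
from h import *
import ov
p=cv2.imread("pics/t9.png"); P=cloud("top",np.load("pics/t9.npy"))
W,m=measure(p,(420,452,155,205),.034,lambda h,c:(c.max(2)<100)); r=cv2.minAreaRect((W*1000).astype(np.float32)); print("cassette",r)
e=np.array([np.cos(ov.cra),np.sin(ov.cra)]); q=P[...,:2]-ov.CR; a=q@e; b=q@[-e[1],e[0]]
for lo in np.arange(-.05,.05,.02):
    k=(a>lo)&(a<lo+.02)&(abs(b)<.008); print(round(lo+.01,3),k.sum(),np.median(P[k][:,2]).round(4))
yel=lambda h,c:(h[...,1]>150)&(h[...,0]<35)&(h[...,2]>120)
for n,b,z,f,t in [("bottle",(400,430,203,235),.176,lambda h,c:(c.min(2)>180),ov.BH),("jar",(352,380,210,237),.087,yel,ov.JH),("vial",(443,458,216,230),.068,lambda h,c:(c.min(2)>165),ov.VH)]:
    W,m=measure(p,b,z,f); c,r=circ(W); print(n,(c-t).round(4),"dia",(2*r).round(4))
for n,t,z in(("b",ov.BH,.176),("j",ov.JH,.087),("v",ov.VH,.068)):
    u=proj("top",[*t,z])[0].round().astype(int); print(n,np.median(P[u[1]-1:u[1]+2,u[0]-1:u[0]+2,2]).round(4),z)
print(np.round(env.observe()["contact_force"],1))
```

```text
cassette ((580.2984008789062, -246.7471466064453), (112.38671112060547, 41.647369384765625), 6.7374773025512695)
-0.04 36 0.0358
-0.02 30 0.0378
-0.0 32 0.036
0.02 34 0.0348
0.04 33 0.0367Traceback (most recent call last):
  File "<stdin>", line 10, in <module>
  File "h.py", line 20, in measure
    cs,_=cv2.findContours(m,cv2.RETR_EXTERNAL,cv2.CHAIN_APPROX_NONE); k=max(cs,key=cv2.contourArea)[:,0,:]
                                                                        ~~~^^^^^^^^^^^^^^^^^^^^^^^^
ValueError: max() iterable argument is empty
```

Run:
```python
from h import *
import ov
P=cloud("top",np.load("pics/t9.npy"))
for n,t,z,w in(("b",ov.BH,.176,3),("j",ov.JH,.087,2),("v",ov.VH,.068,1)):
    u=proj("top",[*t,z])[0].round().astype(int); print(n,np.median(P[u[1]-w:u[1]+w+1,u[0]-w:u[0]+w+1,2]).round(4),z)
env.hand_in()
```

```text
b 0.1769 0.176
j 0.0869 0.087
v 0.0689 0.068
the job is handed in; nothing more can be done
```

All four parts are in their own holders and released, and I handed the job in at about 36 s of the 118 s allowed. The hand-in reports no verdict. The order was vial, jar, bottle, then the larger (110 mm) cassette, nozzles up in the cradle.

**Checks that passed:**
- **Heights:** cap-top heights from the top camera's depth were 177 mm for the bottle (176 expected), 87 mm for the jar (87) and 69 mm for the vial (68). The cassette's upper face is level along its length at about 36 mm, within the 34–42 mm expected when seated.
- **Positions:** outlines drawn for the seated poses match all four parts in the top view. All three vessels stand upright in the side view.
- **Robot clear:** the arm is parked away from everything, with only sensor noise on the wrist force.

**Checks that disagreed or failed:**
- **Cassette force:** while lowering, it briefly touched a cradle wall, about 6 N sideways. I shifted it 2 mm and it then settled.
- **Cassette fit:** a colour-mask fit put its centre about 4 mm from the measured cradle centre and 1.5° off in angle. That mask came out 42 mm wide instead of 32 mm because it included shadow. The side view also suggests about 3 mm along the cradle. Both are inside the 8 mm limit.
- **Final cap fit:** my last script stopped on an empty bottle mask, so the final cap-centre fits for the vessels were not made. The vessels' sideways positions therefore rest on the outline match alone.

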